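# Move the magnifier lamp over the phone on its notched rail

### The job

The magnifier lamp stands parked at the right-hand end of its notched rail. Swing its cam lever fully open, lift the red release bar and, holding it up, slide the carriage until the lens is centred over the opened phone; then let the bar drop fully into the notch that brings the lens nearest to the middle of the phone, and swing the cam lever fully closed again. The lamp head overhangs the red grip, so reach in under it from the front. Leave the phone and the things standing round where they are.

Things in the scene. Friction and masses are not known exactly. Their poses are not given: they have to be found in the camera images.
- rail_base: Fixed grey base plate 185x400x10 mm with a rail. Origin on the worktop; z up, y along the rail (robot's left at yaw 0), x away from the robot. Nine steel cross pins (10 mm thick, 24 mm apart, 30 mm above the worktop) stick out of the rail's front; the 8 gaps between them are the notches. Rail centre line at x -15 mm, top 45 mm high; the phone lies behind it at x +68 mm.
- carriage (a joint): Position in m of the blue carriage (170 mm long; carries lamp, bar and lever): 0 in the rightmost notch, where it starts, growing along base +y (left). Notches at 0, 0.024, 0.048 ... 0.168 (play 1.5 mm either way). Slides with under 1 N while the bar is up, locked while it is down. Let go near a notch it settles there; exactly midway the tooth may sit on a pin.
- release_bar (a joint): Height in m by which the red release bar is lifted: 0 seated in a notch, 0.020 upper stop; its tooth clears the pins above 0.0135. A spring pulls it down: about 3 N seated, 6 N at the top. It slides straight up on the carriage, only while the cam lever is open (beyond about 1.3 rad).
- bar_grip (a point): In the bar's upright red grip block: 26 mm wide (base y), 16 mm thick (base x), from 55 to 99 mm above the worktop when seated; the point is 16 mm below its top, centred. The flat bar below it (28 mm deep, top at 55 mm) runs on 67 mm to the right. The lamp head hangs above it, so the tool must lean back toward the robot by 30 to 45 degrees. Moves with bar and carriage.
- cam_lever (a joint): Angle in rad of the cam lever about its vertical pin: 0 closed (lever along the rail, pointing right, base -y), 1.57 open (pointing to the robot, base -x), stop at 1.65; it turns clockwise seen from above to open. Stiff (about 2 N at the knob), stays where it is left. Closed, its nose holds the release bar down.
- lever_knob (a point): On the axis of the black upright round knob at the lever's end, 16 mm thick, from 58 to 94 mm above the worktop; this point is 12 mm below its top. It is 60 mm from the lever's pin. The lever arm under it is 12 mm wide, its top 66 mm above the worktop.
- lever_pin (a point): On the axis of the lever's vertical pin, at the height of the point lever_knob; on the carriage, 8 mm behind and 100 mm to the right of the bar's grip.
- lens (a point): Centre of the round magnifier lens (94 mm over its black ring, 165 mm above the worktop), on the lamp behind the rail.
- lamp_head (a point): Middle of the lower front edge of the white lamp head, which overhangs the grip: 130 mm along the rail (centred here), 80 mm deep behind this point, 230 to 250 mm above the worktop; fixed on the carriage by a 14 mm steel post 70 mm behind and 30 mm right of this point. The edge lies straight above the middle of the red grip, which is 15 mm left of this point.
- phone: Opened phone 152x76x9 mm lying on the base plate behind the rail. Origin in the centre of its underside, x along its length, which lies along the rail. Not to be touched.
- flux_bottle: Cream bottle with a yellow tip, 42 mm wide, 113 mm high, right of the rail; origin at its underside. Bystander.
- white_tub: White tub with lid, 65 mm wide, 68 mm high, right of the rail; origin at its underside. Bystander.
- screw_dish: Low dark dish with tiny screws, 58 mm wide, 12 mm high, near the front edge at the left; origin at its underside. Bystander.

How it is judged:
By the outcome, as a careful person would: the job done as asked, in the order asked, and still so for the second after the job is handed in, with the robot touching nothing.
It also fails if it takes over 58 s, if anything falls off the work surface, if the arm or the gripper's body presses on something with over 40 N, if the wrist force passes 120 N, or if a joint passes its speed limit or range.

### The arm

A 6-joint arm with a two-finger parallel gripper is mounted at the origin on a cart in front of the work surface, level with it; the furniture and walls round the work are solid. World frame = base frame: x ahead of the robot, y to its left, z up, the work surface at z = 0. Lengths are in m, angles in rad, forces in N, time in s.
With the tool pointing down it reaches from about 0.25 to 0.725 m from the base axis. Payload 4 kg.
Tool frame: the origin (TCP) lies at the very end of the fingers, on their centre line; the grasp point (between the pads) lies 19 mm behind it; z points along the fingers, y is the line along which they close (so a half turn about z gives the same grasp; the last joint's range is limited). The gripper opens to 85 mm and grips with 20 to 120 N. Pads are 22 mm wide; open, the fingers measure 114 mm over their backs; the gripper's body (76 mm by 85 mm) begins 54 mm behind the grasp point. The pads swing forward as they close: fully open they stand 13 mm farther back than shut.
Start: joints at [-1.137, 0.241, 0.005, 1.335, 0, 1.571], TCP at [0.21, -0.454, 0.231] pointing down, gripper open.
Joint ranges: [-2.72, 2.72], [-1.05, 1.87], [-1.09, 1.28], [-1.99, 2.15], [-1.42, 1.44], [-3.14, 3.14]. Speed limits (rad/s): [2.79, 2.79, 3.14, 3.14, 3.14, 3.14].

### API

Orientations are given as a unit quaternion [x, y, z, w].
In Python, from cell import env gives the robot as it stands.
- The arm moves only by the tool play_rows, never from a script. Its argument "commands" is a list of rows, each a list of 4 numbers: the shift along the tool's x, y, z normalised to -1 to 1, where 1 is 100 mm, then the turn about the tool's z normalised to -1 to 1, where 1 is 60 degrees. A call has exactly 5 rows; each row is the pose to reach, as a shift and turn from the pose commanded when the call began, along the tool's axes at that moment; what a row does not reach only later rows make up. A row lasts 1/12 s, in which the tool goes at most 41.7 mm and 7.16 degrees, less where a joint would pass 70% of its speed; a pose out of reach is approached as far as the arm can. A call with a number of a shift or a turn outside -1 to 1 is refused whole. A call with a gripper value outside its range is refused whole. "hand" is the gripper's target within -1 to 1 (fully open at 1, half-way at 0, shut at -1), set as the call begins (left out, the last holds). The fingers move at their own pace and stop on an object; the grip force is fixed at half the most. Time passes only in rows, so rows that repeat a pose let the fingers close, or fill a call up. It gives the time, the measured TCP pose, the force, the opening and the grip force at its end, in the units of the state.
- env.read_state(): the state, without advancing time (a new reading comes with each control period).
- env.camera(name): name is "scene" or "top" or "wrist"; returns a dict with "image" (420x560x3 uint8, blue, green, red), "fx", "fy", "cx", "cy" (pixels), "T" (4x4, takes a point from camera to world coordinates); the wrist camera has in their place "T_tool_cam" (4x4, takes a point from camera to tool coordinates, whose origin is the TCP and whose axes are the flange's). Camera axes: x right, y down, z forward; pixel columns grow to the right and rows downward; lengths in m; the calibration is good to about 2 mm. A picture is of the moment at which its call begins: read the wrist's pose just before it. There is no depth.
- env.sign_off(): hands the job in; it is judged then, once.
Trained networks look in the newest picture that a camera, given by its name, has taken for a name from the list of things; names that differ only in an ending like _2 or _b are one class to them, and where a whole thing is asked for, a point or a joint stands for the part that bears it (a point fixed in the world has none). Each returns a list of dicts, best first, with "confidence" (0 to 1); they miss things now and then, are a little off and sometimes report something else, mostly with a low value. They report only what shows in the picture. A call takes as long as a camera call.
- env.masks_of(camera, target): "pixels" (420x560 bool, what is visible of it) and "uv" ([column, row] in pixels, amid what is visible of it).
The state is a dict: "time": time; "joints": joint angles; "joint_velocities": joint speeds; "joint_torque": joint torques, N m; "tcp_pos": TCP position; "orientation": TCP orientation; "wrist_force": force on the tool from outside, world axes, zero at the start; "moment": the same for the moment, N m; "gripper_width": finger opening in m; "finger_force": force on a finger pad.
Only numpy, scipy, OpenCV 4.12 (cv2) and the standard library are available. Lean on these libraries where they do the work, as an engineer would, in place of code of your own. Each camera call takes 0.05 s, during which the arm holds its last target. There are 200 camera calls.

## Working session

There is one attempt and no reset: what is moved stays moved. The work goes in short steps, Python scripts to look and compute and a tool call to move; the robot and the scene stay as the last step left them, time stands still between calls to the robot, and variables do not carry over. Pictures are saved under pics/ and viewed, at most 10 in all, crops included, and the job is handed in when it is done.

Besides the shell and the picture viewer there is one more tool, called after "Call:" by a JSON object that holds its "name" and its "arguments", one argument or row to a line. play_rows: Moves the arm, as the interface text tells. Its arguments: {"type":"object","properties":{"commands":{"type":"array"},"hand":{"type":"number"}},"required":["commands"]}

```bash
ls; mkdir -p pics
cat > h.py <<'E'
import numpy as np, cv2
from cell import env
from scipy.spatial.transform import Rotation as R
def ray(c,uv,T=None):
    T=c["T"] if T is None else T
    d=np.array([(uv[0]-c["cx"])/c["fx"],(uv[1]-c["cy"])/c["fy"],1.])
    return T[:3,3],T[:3,:3]@d
def atz(c,uv,z,T=None):
    o,d=ray(c,uv,T); return o+d*(z-o[2])/d[2]
def proj(c,p,T=None):
    T=c["T"] if T is None else T
    q=np.linalg.inv(T)@np.append(p,1); return np.array([c["fx"]*q[0]/q[2]+c["cx"],c["fy"]*q[1]/q[2]+c["cy"]])
E
python3 - <<'E'
from h import *
ims=[]
for n in ("scene","top"):
    c=env.camera(n); ims.append(c["image"])
    cv2.imwrite(f"pics/{n}0.png",c["image"])
    print(n,c["fx"],np.round(c["T"],3).tolist())
    for t in ["bar_grip","lever_knob","lens","lamp_head","phone","rail_base","flux_bottle","white_tub","screw_dish","cam_lever","release_bar"]:
        for m in env.masks_of(n,t)[:2]:
            print(t,round(m["confidence"],2),np.round(m["uv"],1),m["pixels"].sum(), np.round(atz(c,m["uv"],{"bar_grip":.08,"lever_knob":.08,"lens":.165,"lamp_head":.25,"phone":.019}.get(t,0.03)),3))
E
```

```text
pics
scene 450.6754870510971 [[-0.566, -0.538, 0.624, -0.235], [-0.824, 0.383, -0.418, 0.565], [-0.014, -0.751, -0.66, 1.004], [0.0, 0.0, 0.0, 1.0]]
bar_grip 0.67 [265.8 238. ] 303 [0.574 0.091 0.08 ]
bar_grip 0.19 [292.2 223.2] 163 [ 0.581 -0.009  0.08 ]
lever_knob 0.61 [291.7 225.4] 163 [ 0.574 -0.002  0.08 ]
lens 0.85 [259.1 214.9] 2358 [0.588 0.1   0.165]
lamp_head 0.68 [257.4 216.4] 2431 [0.502 0.154 0.25 ]
lamp_head 0.63 [261.5 239.9] 286 [0.426 0.19  0.25 ]
phone 0.55 [229.1 234.8] 719 [0.706 0.146 0.019]
rail_base 0.58 [241.2 246.2] 6324 [0.631 0.145 0.03 ]
flux_bottle 0.7 [352.5 198.2] 276 [ 0.609 -0.277  0.03 ]
white_tub 0.83 [372.8 227.4] 542 [ 0.463 -0.234  0.03 ]
white_tub 0.72 [229.  233.4] 744 [0.701 0.148 0.03 ]
screw_dish 0.63 [212.9 335.3] 357 [0.404 0.36  0.03 ]
screw_dish 0.37 [370.4 225.7] 520 [ 0.474 -0.234  0.03 ]
cam_lever 0.63 [287.9 224.2] 182 [ 0.63  -0.026  0.03 ]
release_bar 0.58 [263.8 239.7] 330 [0.615 0.074 0.03 ]
release_bar 0.56 [291.5 225.9] 139 [ 0.617 -0.031  0.03 ]
top 413.0996291125777 [[-0.103, -0.968, 0.228, 0.327], [-0.995, 0.102, -0.018, 0.038], [-0.006, -0.229, -0.974, 1.213], [0.0, 0.0, 0.0, 1.0]]
bar_grip 0.74 [254.4 221.1] 292 [0.576 0.079 0.08 ]
bar_grip 0.43 [364.7 255.2] 528 [ 0.449 -0.214  0.08 ]
lever_knob 0.44 [284.9 214.9] 211 [ 0.585 -0.008  0.08 ]
lens 0.96 [254.9 191.7] 3758 [0.636 0.067 0.165]
lamp_head 0.86 [250.4 194.2] 3749 [0.606 0.076 0.25 ]
phone 0.61 [217.3 177.9] 272 [0.735 0.181 0.019]
rail_base 0.83 [235.9 198.8] 8223 [0.66  0.129 0.03 ]
rail_base 0.21 [253.9 218.7] 296 [0.594 0.081 0.03 ]
flux_bottle 0.59 [366.8 209.3] 238 [ 0.588 -0.252  0.03 ]
white_tub 0.67 [364.4 254. ] 456 [ 0.458 -0.225  0.03 ]
screw_dish 0.71 [163.  288.2] 339 [0.421 0.355 0.03 ]
cam_lever 0.69 [284.8 212.7] 183 [ 0.603 -0.011  0.03 ]
release_bar 0.84 [254.3 218.2] 329 [0.596 0.08  0.03 ]
release_bar 0.37 [283.1 213.7] 210 [ 0.6   -0.006  0.03 ]
```

View pics/scene0.png

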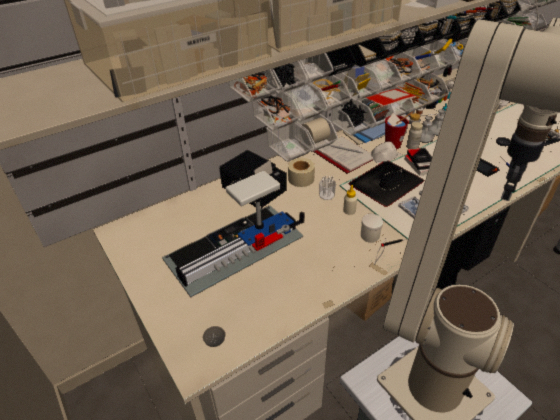

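View pics/top0.png

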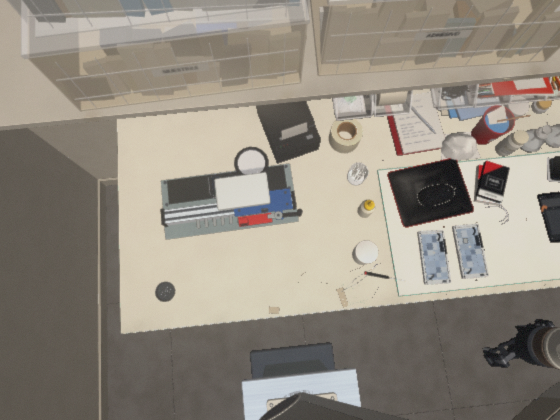

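The scene view shows the base at about (235,250), with the red bar at (266,238) and the black knob at (298,221). The top view shows the plate with corners near (162,180), (295,165), (299,222) and (167,238), and the lens ring behind it at (251,161). I'll zoom in next.

Run:
```python
from h import *
a=cv2.imread("pics/scene0.png")[170:295,155:315]; b=cv2.imread("pics/top0.png")[140:245,155:315]
k=lambda i:cv2.resize(i,None,fx=5,fy=5,interpolation=cv2.INTER_CUBIC)
cv2.imwrite("pics/c1.png",cv2.resize(a,(768,600),interpolation=2)); cv2.imwrite("pics/c2.png",k(b))
```

```text
(no output)
```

View pics/c1.png

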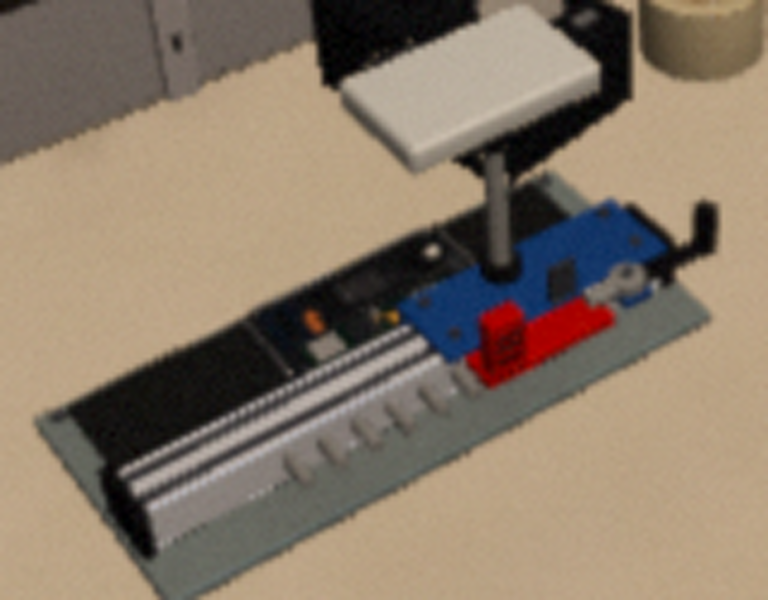

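View pics/c2.png

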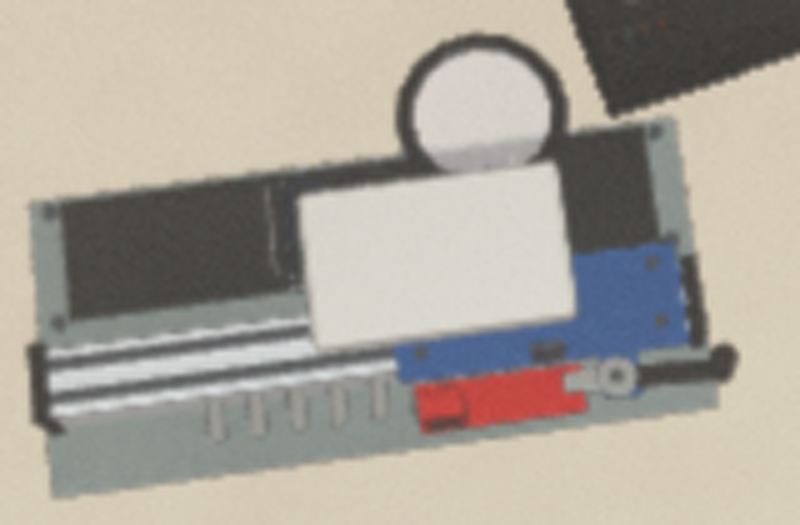

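c2 shows the plate corners, the phone's left edge at about (270..292,185..283), the lens ring centred at (482,115), the grip at (442,405) and the knob at (725,360). c1 shows the phone's left edge near (248–290,325–372) and its right edge near (440–472,230–262).

Run:
```python
from h import *
S=env.camera("scene");T=env.camera("top")
s=lambda u,v:(155+(u+.5)/4.8-.5,170+(v+.5)/4.8-.5); t=lambda u,v:(155+(u+.5)/5-.5,140+(v+.5)/5-.5)
P={n:[atz(T,t(*a),.01),atz(S,s(*b),.01)] for n,a,b in [("BL",(32,203),(38,418)),("BR",(677,118),(548,175)),("FR",(718,408),(710,317)),("FL",(52,497),(165,600))]}
for k,v in P.items(): print(k,np.round(v,3).tolist())
m={k:(v[0]+v[1])/2 for k,v in P.items()}
for i in (0,1):
    d=P["BL"][i]-P["BR"][i]; e=P["FL"][i]-P["FR"][i]
    print("yaw",np.arctan2(-d[0],d[1]),np.arctan2(-e[0],e[1]),np.linalg.norm(d),np.linalg.norm(e),np.linalg.norm(P["BL"][i]-P["FL"][i]))
O=sum(m.values())/4; d=m["BL"]-m["BR"]+m["FL"]-m["FR"]; yaw=np.arctan2(-d[0],d[1]); print("O",O,yaw)
Rz=R.from_euler("z",yaw).as_matrix()
L=lambda p:np.round(Rz.T@(p-O),4)[:2]
print("phone L top",L(atz(T,t(270,185),.019)),L(atz(T,t(292,283),.019)),"scene",L(atz(S,s(248,325),.019)),L(atz(S,s(290,372),.019)))
print("phone R scene",L(atz(S,s(440,230),.019)),L(atz(S,s(473,262),.019)))
print("lens",L(atz(T,t(482,115),.165)))
print("grip top top",L(atz(T,t(441,400),.099)),"scene top",L(atz(S,s(500,312),.099)))
print("knob top",L(atz(T,t(725,355),.094)),L(atz(S,s(706,207),.094)))
print("hub top",L(atz(T,t(617,376),.066)),L(atz(S,s(628,278),.066)))
print("head front edge",L(atz(T,t(320,352),.25)),L(atz(T,t(577,318),.25)))
for n in ("bar_grip","lever_knob","lens","phone"):
  for c,k in ((T,"top"),(S,"scene")):
    r=env.masks_of(k,n)
    if r: print(n,k,L(atz(c,r[0]["uv"],{"bar_grip":.08,"lever_knob":.08,"lens":.165,"phone":.019}[n])))
```

```text
BL [[0.748, 0.353, 0.01], [0.748, 0.353, 0.01]]
BR [[0.761, -0.045, 0.01], [0.759, -0.037, 0.01]]
FR [[0.577, -0.049, 0.01], [0.577, -0.045, 0.01]]
FL [[0.565, 0.349, 0.01], [0.571, 0.349, 0.01]]
yaw 0.032985029961781466 0.03121669035124978 0.39808713252114203 0.3975533938349323 0.18336859260867852
yaw 0.027417141290436285 0.0158073626148199 0.38925591641910934 0.39471478647980873 0.17728948753274035
O [0.66353895 0.15364088 0.01      ] 0.02687558131875801
phone L top [0.0793 0.0508] [0.0161 0.0434] scene [0.0756 0.0539] [0.0219 0.053 ]
phone R scene [ 0.0784 -0.0956] [ 0.0381 -0.0961]
lens [ 0.0523 -0.0851]
grip top top [-0.0854 -0.0419] scene top [-0.0838 -0.0418]
knob top [-0.0795 -0.2015] [-0.0784 -0.2021]
hub top [-0.0771 -0.1411] [-0.0774 -0.141 ]
head front edge [-0.0888  0.0044] [-0.0883 -0.1202]
bar_grip top [-0.0877 -0.0799]
bar_grip scene [-0.0988 -0.0618]
lever_knob top [-0.0855 -0.1519]
lever_knob scene [-0.0914 -0.1569]
lens top [-0.0397 -0.0796]
lens scene [-0.0847 -0.0471]
phone top [0.0893 0.0361]
phone scene [ 0.0444 -0.0095]
```

Run:
```python
from h import *
s=env.read_state()
for k in s: print(k,np.round(s[k],4))
print(R.from_quat(s["orientation"]).as_matrix().round(3))
print([a for a in dir(env) if a[0]!="_"])
c=env.camera("wrist"); print(c["T_tool_cam"].round(3).tolist(),c["fx"])
```

```text
time 1.7
joints [-1.137   0.2406  0.005   1.3352  0.      1.5708]
joint_velocities [ 0.0001  0.0006  0.0021 -0.0018  0.0001 -0.001 ]
joint_torque [-9.00000e-04 -3.72206e+01  2.52685e+01  1.20000e-03 -1.00000e-04
 -0.00000e+00]
tcp_pos [ 0.2102 -0.4537  0.2313]
orientation [ 0.9766  0.2152  0.     -0.    ]
wrist_force [-0.5048  0.2359 -0.9102]
moment [-0.0649  0.0369  0.0117]
finger_force 0.0
gripper_width 0.0854
[[ 0.907  0.42   0.   ]
 [ 0.42  -0.907  0.   ]
 [ 0.    -0.    -1.   ]]
['IKError', 'camera', 'masks_of', 'read_state', 'sign_off']
[[-0.001, -0.964, -0.268, 0.066], [1.0, -0.001, 0.0, -0.0], [-0.0, -0.268, 0.964, -0.143], [0.0, 0.0, 0.0, 1.0]] 314.52488352459665
```

Call:
{"name": "play_rows", "arguments": {
  "commands": [
    [0.2, -0.1, -0.12, -0.11],
    [0.4, -0.2, -0.24, -0.22],
    [0.6, -0.3, -0.36, -0.34],
    [0.8, -0.4, -0.48, -0.46],
    [1.0, -0.5, -0.6, -0.58]
  ]
}}

```text
time: 2.17
tcp_pos: [0.2803, -0.3654, 0.2919]
orientation: [0.867, 0.499, 0.0, 0.0]
wrist_force: [-0.1, 0.5, 0.8]
gripper_width: 0.0856
finger_force: 0.0
```

Call:
{"name": "play_rows", "arguments": {
  "commands": [
    [0.2, -0.1, -0.2, -0.11],
    [0.4, -0.2, -0.4, -0.22],
    [0.6, -0.3, -0.6, -0.34],
    [0.8, -0.4, -0.8, -0.46],
    [1.0, -0.5, -1.0, -0.58]
  ]
}}

```text
time: 2.58
tcp_pos: [0.2873, -0.2536, 0.3924]
orientation: [0.678, 0.735, 0.0, 0.0]
wrist_force: [1.1, 0.5, 0.5]
gripper_width: 0.0852
finger_force: 0.0
```

Call:
{"name": "play_rows", "arguments": {
  "commands": [
    [0, -0.2, -0.2, -0.11],
    [0, -0.4, -0.4, -0.22],
    [0, -0.6, -0.6, -0.34],
    [0, -0.8, -0.8, -0.46],
    [0, -1.0, -1.0, -0.58]
  ]
}}

```text
time: 3.0
tcp_pos: [0.1868, -0.2617, 0.4925]
orientation: [0.428, 0.904, -0.0, 0.0]
wrist_force: [-0.2, -0.8, 0.2]
gripper_width: 0.0854
finger_force: 0.0
```

Call:
{"name": "play_rows", "arguments": {
  "commands": [
    [0, -0.2, -0.2, -0.11],
    [0, -0.4, -0.4, -0.22],
    [0, -0.6, -0.6, -0.34],
    [0, -0.8, -0.8, -0.46],
    [0, -1.0, -1.0, -0.58]
  ]
}}

```text
time: 3.42
tcp_pos: [0.1092, -0.3258, 0.5602]
orientation: [0.14, 0.99, -0.015, 0.007]
wrist_force: [0.7, 0.5, 0.3]
gripper_width: 0.085
finger_force: 0.0
```

```bash
cat > st.py <<'E'
from h import *
s=env.read_state(); M=R.from_quat(s["orientation"]).as_matrix()
print(s["joints"].round(3) if hasattr(s["joints"],"round") else s["joints"]); print(np.round(s["tcp_pos"],4)); print(M.round(3)); print("F",np.round(s["wrist_force"],1),"t",s["time"])
E
python3 st.py
```

```text
[-1.247  0.029  0.64   2.149  0.    -0.965]
[ 0.1092 -0.3258  0.5602]
[[-0.96   0.278  0.011]
 [ 0.278  0.96  -0.031]
 [-0.019 -0.027 -0.999]]
F [0.7 0.5 0.3] t 3.4167
```

Call:
{"name": "play_rows", "arguments": {
  "commands": [
    [0, 0.2, -0.2, -0.06],
    [0, 0.4, -0.4, -0.12],
    [0, 0.6, -0.6, -0.18],
    [0, 0.8, -0.8, -0.24],
    [0, 1.0, -1.0, -0.28]
  ]
}}

```text
time: 3.83
tcp_pos: [0.1357, -0.249, 0.5689]
orientation: [-0.004, 0.999, -0.03, 0.014]
wrist_force: [0.5, 0.2, -0.1]
gripper_width: 0.0854
finger_force: 0.0
```

```bash
python3 st.py
```

```text
[-1.066 -0.104  0.541  2.149 -0.005 -1.074]
[ 0.1357 -0.249   0.5689]
[[-1.    -0.007  0.027]
 [-0.008  0.998 -0.06 ]
 [-0.027 -0.061 -0.998]]
F [ 0.5  0.2 -0.1] t 3.8333
```

Call:
{"name": "play_rows", "arguments": {
  "commands": [
    [0, 0.3, 0.2, 0],
    [0, 0.6, 0.4, 0],
    [0, 0.9, 0.6, 0],
    [0, 1.0, 0.8, 0],
    [0, 1.0, 1.0, 0]
  ]
}}

```text
time: 4.25
tcp_pos: [0.1375, -0.1538, 0.4623]
orientation: [-0.004, 0.999, -0.03, 0.014]
wrist_force: [0.9, 0.2, 1.0]
gripper_width: 0.0852
finger_force: 0.0
```

```bash
python3 st.py
```

```text
[-0.811 -0.362  0.05   1.92  -0.021 -0.82 ]
[ 0.1375 -0.1538  0.4623]
[[-1.    -0.008  0.029]
 [-0.01   0.998 -0.06 ]
 [-0.029 -0.061 -0.998]]
F [0.9 0.2 1. ] t 4.25
```

Call:
{"name": "play_rows", "arguments": {
  "commands": [
    [-0.2, 0.2, -0.2, 0],
    [-0.4, 0.4, -0.3, 0],
    [-0.6, 0.6, -0.4, 0],
    [-0.8, 0.8, -0.5, 0],
    [-1.0, 1.0, -0.6, 0]
  ]
}}

```text
time: 4.67
tcp_pos: [0.2362, -0.0508, 0.5199]
orientation: [-0.003, 0.999, -0.03, 0.014]
wrist_force: [0.1, -0.6, 0.2]
gripper_width: 0.0852
finger_force: 0.0
```

Call:
{"name": "play_rows", "arguments": {
  "commands": [
    [0, 0.2, -0.4, 0],
    [0, 0.4, -0.8, 0],
    [0, 0.6, -1.0, 0],
    [0, 0.7, -1.0, 0],
    [0, 0.8, -1.0, 0]
  ]
}}

```text
time: 5.08
tcp_pos: [0.2446, 0.0267, 0.5589]
orientation: [-0.004, 0.999, -0.026, 0.03]
wrist_force: [0.5, 0.1, 0.5]
gripper_width: 0.0852
finger_force: 0.0
```

Call:
{"name": "play_rows", "arguments": {
  "commands": [
    [0.5, 0, -0.5, 0],
    [1, 0, -1, 0],
    [1, 0, -1.0, 0],
    [1, 0, -1.0, 0],
    [1, 0, -1.0, 0]
  ]
}}

```text
time: 5.5
tcp_pos: [0.1818, 0.0246, 0.5512]
orientation: [-0.004, 0.999, -0.021, 0.045]
wrist_force: [-0.5, 0.3, -0.3]
gripper_width: 0.0851
finger_force: 0.0
```

```bash
python3 st.py
```

```text
[ 0.237 -0.318  0.338  2.149 -0.062  0.227]
[0.1818 0.0246 0.5512]
[[-0.996 -0.006  0.09 ]
 [-0.009  0.999 -0.042]
 [-0.09  -0.043 -0.995]]
F [-0.5  0.3 -0.3] t 5.5
```

Call:
{"name": "play_rows", "arguments": {
  "commands": [
    [0, 0, -0.5, 0],
    [0, 0, -1, 0],
    [0, 0, -1.0, 0],
    [0, 0, -1.0, 0],
    [0, 0, -1.0, 0]
  ]
}}

```text
time: 5.92
tcp_pos: [0.2013, 0.0245, 0.5664]
orientation: [-0.004, 0.998, -0.017, 0.059]
wrist_force: [-0.2, 0.1, 0.3]
gripper_width: 0.0852
finger_force: 0.0
```

Call:
{"name": "play_rows", "arguments": {
  "commands": [
    [-0.5, 0, -0.5, 0],
    [-1, 0, -1, 0],
    [-1, 0, -1.0, 0],
    [-1, 0, -1.0, 0],
    [-1, 0, -1.0, 0]
  ]
}}

```text
time: 6.33
tcp_pos: [0.2953, 0.0254, 0.5975]
orientation: [-0.004, 0.997, -0.015, 0.077]
wrist_force: [-0.4, -0.3, -0.0]
gripper_width: 0.0858
finger_force: 0.0
```

Call:
{"name": "play_rows", "arguments": {
  "commands": [
    [0, 0, -0.5, 0],
    [0, 0, -1, 0],
    [0, 0, -1.0, 0],
    [0, 0, -1.0, 0],
    [0, 0, -1.0, 0]
  ]
}}

```text
time: 6.75
tcp_pos: [0.2895, 0.0243, 0.6116]
orientation: [-0.005, 0.995, -0.012, 0.099]
wrist_force: [0.2, -0.5, 0.8]
gripper_width: 0.0855
finger_force: 0.0
```

```bash
python3 st.py
```

```text
[ 0.134 -0.127  0.645  2.149 -0.049  0.119]
[0.2895 0.0243 0.6116]
[[-0.98  -0.008  0.196]
 [-0.013  1.    -0.022]
 [-0.196 -0.024 -0.98 ]]
F [ 0.2 -0.5  0.8] t 6.75
```

Call:
{"name": "play_rows", "arguments": {
  "commands": [
    [-0.3, 0, -0.5, 0],
    [-0.3, 0, -1, 0],
    [-0.3, 0, -1.0, 0],
    [-0.3, 0, -1.0, 0],
    [-0.3, 0, -1.0, 0]
  ]
}}

```text
time: 7.17
tcp_pos: [0.31, 0.0234, 0.627]
orientation: [-0.006, 0.993, -0.01, 0.117]
wrist_force: [-0.4, -0.1, 0.8]
gripper_width: 0.0856
finger_force: 0.0
```

Call:
{"name": "play_rows", "arguments": {
  "commands": [
    [0, 0, -0.5, 0],
    [0, 0, -1, 0],
    [0, 0, -1.0, 0],
    [0, 0, -1.0, 0],
    [0, 0, -1.0, 0]
  ]
}}

```text
time: 7.58
tcp_pos: [0.2994, 0.0216, 0.6402]
orientation: [-0.006, 0.99, -0.007, 0.138]
wrist_force: [0.3, -0.2, 1.1]
gripper_width: 0.0854
finger_force: 0.0
```

Call:
{"name": "play_rows", "arguments": {
  "commands": [
    [0.5, 0, -0.5, 0],
    [0.6, 0, -1, 0],
    [0.6, 0, -1.0, 0],
    [0.6, 0, -1.0, 0],
    [0.6, 0, -1.0, 0]
  ]
}}

```text
time: 8.0
tcp_pos: [0.2392, 0.0175, 0.6413]
orientation: [-0.007, 0.988, -0.004, 0.156]
wrist_force: [-0.8, -0.1, -0.7]
gripper_width: 0.0855
finger_force: 0.0
```

```bash
python3 st.py
```

```text
[ 0.133 -0.256  0.632  2.149 -0.047  0.112]
[0.2392 0.0175 0.6413]
[[-0.951 -0.012  0.308]
 [-0.014  1.    -0.006]
 [-0.308 -0.01  -0.951]]
F [-0.8 -0.1 -0.7] t 8.0
```

Call:
{"name": "play_rows", "arguments": {
  "commands": [
    [-0.5, 0, -0.5, 0],
    [-0.5, 0, -1, 0],
    [-0.5, 0, -1.0, 0],
    [-0.5, 0, -1.0, 0],
    [-0.5, 0, -1.0, 0]
  ]
}}

```text
time: 8.42
tcp_pos: [0.2746, 0.0156, 0.663]
orientation: [-0.007, 0.985, -0.002, 0.174]
wrist_force: [-0.1, -0.3, 0.1]
gripper_width: 0.0854
finger_force: 0.0
```

Call:
{"name": "play_rows", "arguments": {
  "commands": [
    [-0.2, 0, -0.5, 0],
    [-0.2, 0, -1, 0],
    [-0.2, 0, -1.0, 0],
    [-0.2, 0, -1.0, 0],
    [-0.2, 0, -1.0, 0]
  ]
}}

```text
time: 8.83
tcp_pos: [0.2762, 0.0134, 0.6786]
orientation: [-0.007, 0.981, -0.001, 0.195]
wrist_force: [0.3, 0.1, -0.2]
gripper_width: 0.0856
finger_force: 0.0
```

Call:
{"name": "play_rows", "arguments": {
  "commands": [
    [0, 0, -0.5, 0],
    [0, 0, -1, 0],
    [0, 0, -1.0, 0],
    [0, 0, -1.0, 0],
    [0, 0, -1.0, 0]
  ]
}}

```text
time: 9.25
tcp_pos: [0.259, 0.0107, 0.69]
orientation: [-0.007, 0.976, 0.001, 0.216]
wrist_force: [0.6, -0.8, -0.6]
gripper_width: 0.0852
finger_force: 0.0
```

Call:
{"name": "play_rows", "arguments": {
  "commands": [
    [-0.2, 0, -0.5, 0],
    [-0.2, 0, -1, 0],
    [-0.2, 0, -1.0, 0],
    [-0.2, 0, -1.0, 0],
    [-0.2, 0, -1.0, 0]
  ]
}}

```text
time: 9.67
tcp_pos: [0.2577, 0.0087, 0.7042]
orientation: [-0.008, 0.972, 0.002, 0.235]
wrist_force: [-0.1, 0.1, -0.6]
gripper_width: 0.0854
finger_force: 0.0
```

Call:
{"name": "play_rows", "arguments": {
  "commands": [
    [0, 0, -0.5, 0],
    [0, 0, -1, 0],
    [0, 0, -1.0, 0],
    [0, 0, -1.0, 0],
    [0, 0, -1.0, 0]
  ]
}}

```text
time: 10.08
tcp_pos: [0.2364, 0.0065, 0.7144]
orientation: [-0.008, 0.967, 0.003, 0.255]
wrist_force: [-0.5, 0.1, -0.5]
gripper_width: 0.0849
finger_force: 0.0
```

Call:
{"name": "play_rows", "arguments": {
  "commands": [
    [0, 0, -0.5, 0],
    [0, 0, -1, 0],
    [0, 0, -1.0, 0],
    [0, 0, -1.0, 0],
    [0, 0, -1.0, 0]
  ]
}}

```text
time: 10.5
tcp_pos: [0.2412, 0.0062, 0.7787]
orientation: [-0.006, 0.937, -0.022, 0.349]
wrist_force: [0.8, -0.0, 0.2]
gripper_width: 0.0853
finger_force: 0.0
```

```bash
python3 st.py
```

```text
[ 0.39  -0.277  0.964  2.149 -0.287  0.277]
[0.2412 0.0062 0.7787]
[[-0.757  0.004  0.653]
 [-0.027  0.999 -0.037]
 [-0.653 -0.046 -0.756]]
F [ 0.8 -0.   0.2] t 10.5
```

Call:
{"name": "play_rows", "arguments": {
  "commands": [
    [0.12, 0.05, 0.2, 0],
    [0.24, 0.1, 0.4, 0],
    [0.36, 0.16, 0.6, 0],
    [0.48, 0.22, 0.8, 0],
    [0.6, 0.27, 1.0, 0]
  ]
}}

```text
time: 10.92
tcp_pos: [0.2612, 0.0304, 0.6619]
orientation: [-0.011, 0.937, -0.02, 0.349]
wrist_force: [0.1, -0.1, 0.6]
gripper_width: 0.0852
finger_force: 0.0
```

Call:
{"name": "play_rows", "arguments": {
  "commands": [
    [0.12, 0.05, 0.2, 0],
    [0.24, 0.1, 0.4, 0],
    [0.36, 0.16, 0.6, 0],
    [0.48, 0.22, 0.8, 0],
    [0.6, 0.27, 1.0, 0]
  ]
}}

```text
time: 11.33
tcp_pos: [0.281, 0.0519, 0.5457]
orientation: [-0.01, 0.937, -0.02, 0.348]
wrist_force: [0.1, 0.8, 1.2]
gripper_width: 0.0853
finger_force: 0.0
```

Call:
{"name": "play_rows", "arguments": {
  "commands": [
    [0.12, 0.05, 0.2, 0],
    [0.24, 0.1, 0.4, 0],
    [0.36, 0.16, 0.6, 0],
    [0.48, 0.22, 0.8, 0],
    [0.6, 0.27, 1.0, 0]
  ]
}}

```text
time: 11.75
tcp_pos: [0.3009, 0.0737, 0.4297]
orientation: [-0.01, 0.937, -0.02, 0.348]
wrist_force: [0.1, 0.5, 0.3]
gripper_width: 0.0857
finger_force: 0.0
```

```bash
python3 st.py
```

```text
[ 0.681 -0.65  -0.383  1.265 -0.451  0.525]
[0.3009 0.0737 0.4297]
[[-0.757 -0.004  0.653]
 [-0.033  0.999 -0.031]
 [-0.652 -0.045 -0.756]]
F [0.1 0.5 0.3] t 11.75
```

Call:
{"name": "play_rows", "arguments": {
  "commands": [
    [0.1, 0.05, 0.2, 0],
    [0.2, 0.1, 0.4, 0],
    [0.3, 0.12, 0.6, 0],
    [0.4, 0.12, 0.8, 0],
    [0.5, 0.12, 1.0, 0]
  ]
}}

```text
time: 12.17
tcp_pos: [0.3284, 0.0808, 0.321]
orientation: [-0.01, 0.937, -0.02, 0.348]
wrist_force: [0.5, 0.6, -0.1]
gripper_width: 0.0851
finger_force: 0.0
```

```bash
python3 st.py
python3 - <<'E'
from h import *
c=env.camera("wrist"); cv2.imwrite("pics/w1.png",c["image"])
E
```

```text
[ 0.606 -0.63  -0.663  0.936 -0.409  0.456]
[0.3284 0.0808 0.321 ]
[[-0.757 -0.005  0.653]
 [-0.033  0.999 -0.031]
 [-0.652 -0.045 -0.756]]
F [ 0.5  0.6 -0.1] t 12.1667
```

View pics/w1.png

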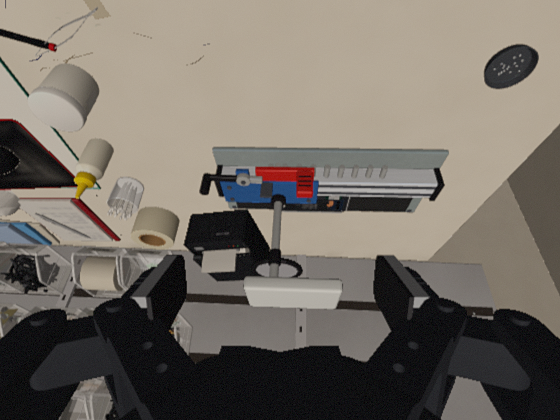

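The wrist view is upside down. The knob is at (205,184), the grip at (305,187), the lens ring at about (277,268), and the phone's left end near (342,204).

Run:
```python
from h import *
a=cv2.imread("pics/w1.png")[140:320,190:460]
a=cv2.rotate(cv2.resize(a,None,fx=2.96,fy=2.96,interpolation=2),cv2.ROTATE_180)
cv2.imwrite("pics/w1c.png",a); print(a.shape)
```

```text
(533, 799, 3)
```

View pics/w1c.png

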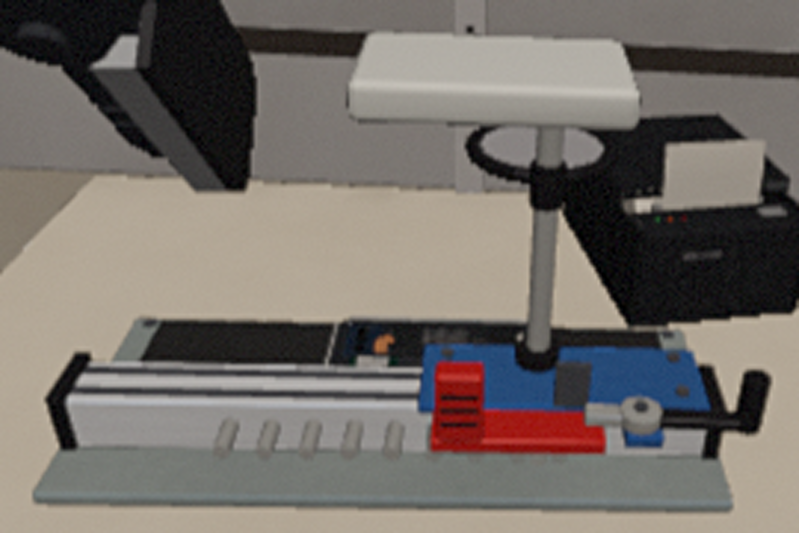

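```bash
cat >> h.py <<'E'
O=np.array([.66354,.15364,0]); Rz=R.from_euler("z",.0269).as_matrix()
L=lambda p:np.round((Rz.T@(np.asarray(p)-O))[:3],4)
def wT(c,s=None):
    s=s or env.read_state(); M=np.eye(4); M[:3,:3]=R.from_quat(s["orientation"]).as_matrix(); M[:3,3]=s["tcp_pos"]; return M@c["T_tool_cam"]
E
python3 - <<'E'
from h import *
c=env.camera("wrist");W=wT(c)
k=lambda u,v:(190+(798.5-u)/2.96-.5+0,140+(532.5-v)/2.96-.5)
def atx(uv,lx):  # local x plane
    o,d=ray(c,uv,W); o=Rz.T@(o-O); d=Rz.T@d; return np.round(o+d*(lx-o[0])/d[0],4)
print("lensL,R,C",*[atx(k(u,150),.0523) for u in(467,608,537)])
print("phone L",L(atz(c,k(345,322),.019,W)),L(atz(c,k(332,360),.019,W)))
print("plate",[L(atz(c,k(*p),.01,W)).tolist() for p in((35,500),(730,505),(140,320),(680,332))])
print("grip top",[L(atz(c,k(*p),.099,W)).tolist() for p in((437,370),(483,370),(460,368))])
print("knob",L(atz(c,k(756,377),.094,W)),"hub",L(atz(c,k(641,410),.066,W)))
E
```

```text
lensL,R,C [ 0.0523 -0.0437  0.1545] [ 0.0523 -0.1302  0.1579] [ 0.0523 -0.0866  0.1562]
phone L [0.0618 0.0401 0.019 ] [0.0164 0.0422 0.019 ]
plate [[-0.1081, 0.1845, 0.01], [-0.1016, -0.2004, 0.01], [0.0704, 0.1849, 0.01], [0.0747, -0.1993, 0.01]]
grip top [[-0.0997, -0.0341, 0.099], [-0.0987, -0.0575, 0.099], [-0.0975, -0.0457, 0.099]]
knob [-0.0918 -0.2018  0.094 ] hub [-0.087  -0.1444  0.066 ]
```

Run:
```python
from h import *
a=cv2.imread("pics/scene0.png")[198:279,203:311]
a=cv2.resize(a,None,fx=7.4,fy=7.4,interpolation=2); a=cv2.convertScaleAbs(a,alpha=1.5,beta=10)
cv2.imwrite("pics/c3.png",a)
S=env.camera("scene");T=env.camera("top")
for n,c in(("scene",S),("top",T)):
  for r in env.masks_of(n,"phone")[:3]:
    v,u=np.nonzero(r["pixels"]); P=np.array([L(atz(c,(x,y),.019)) for x,y in zip(u,v)])
    print(n,r["confidence"],len(u),np.percentile(P,[1,5,50,95,99],axis=0)[:,:2].round(3).tolist())
```

```text
scene 0.73 705 [[0.015, -0.094], [0.019, -0.086], [0.056, -0.008], [0.086, 0.049], [0.089, 0.055]]
top 0.82 264 [[0.014, -0.034], [0.02, -0.027], [0.074, 0.037], [0.087, 0.052], [0.089, 0.054]]
```

View pics/c3.png

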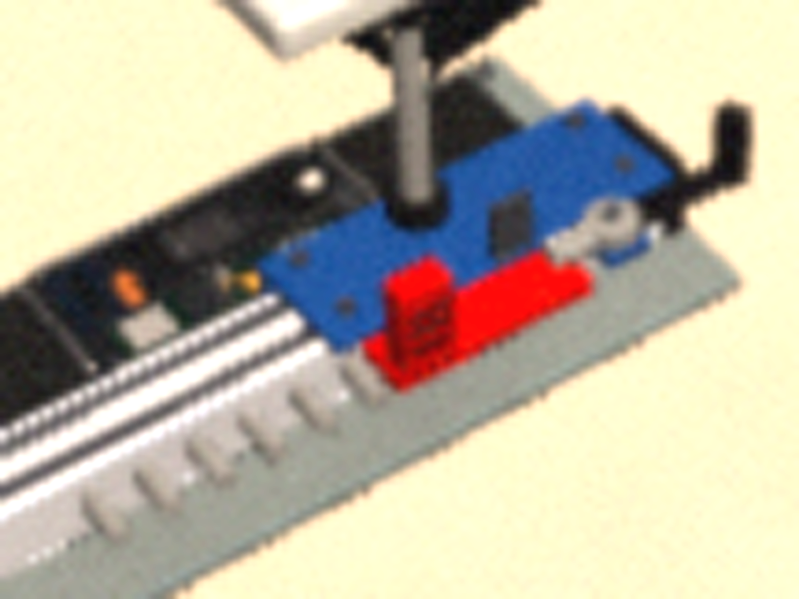

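c3 shows the phone's end seams at (20..95,285..370) and (320..375,150..200). The plate's front-right corner is at (740,285) and its back-right corner near (490,60). I'll pin the scene and top cameras to the plate with PnP.

```bash
cat > pnp.py <<'E'
from h import *
from scipy.optimize import least_squares
def edge(img,p,q,n=40,w=5,lo=.1,hi=.9):
    # strongest gradient across segment p-q -> subpixel line fit
    g=cv2.GaussianBlur(img,(0,0),.8).astype(float); p,q=np.array(p,float),np.array(q,float); d=(q-p)/np.linalg.norm(q-p); nn=np.array([-d[1],d[0]]); pts=[]
    off=np.arange(-w,w+.01,.25)
    for t in np.linspace(lo,hi,n):
        s=p+(q-p)*t+off[:,None]*nn
        v=np.stack([cv2.remap(g[...,k].astype(np.float32),s[None,:,0].astype(np.float32),s[None,:,1].astype(np.float32),1)[0] for k in range(3)],1)
        m=np.linalg.norm(np.gradient(v,axis=0),axis=1); j=m.argmax(); pts.append(s[j])
    vx,vy,x,y=cv2.fitLine(np.array(pts,np.float32),cv2.DIST_HUBER,0,.01,.01).ravel()
    return np.cross([x,y,1],[x+vx,y+vy,1])
X=lambda a,b:(lambda c:c[:2]/c[2])(np.cross(a,b))
cams={}
for n,C in (("scene",[(162.9,257.1),(269.2,206.1),(303,236.5),(190,292)]),("top",[(161.4,180.5),(290.3,163.6),(298.6,221.6),(165.4,239.4)])):
    im=cv2.imread(f"pics/{n}0.png"); BL,BR,FR,FL=C; c=env.camera(n); w=4
    f=edge(im,FL,FR,w=w); l=edge(im,BL,FL,w=w); r=edge(im,BR,FR,w=w,lo=.1 if n=="scene" else .05,hi=.3); b=edge(im,BL,BR,w=w,lo=.02,hi=.12 if n=="top" else .4)
    Q=np.array([X(l,b),X(b,r),X(r,f),X(f,l)]); print(n,Q.round(1).tolist())
    if n=="scene": Q=np.array([X(l,b) if 0 else BL,BR,Q[2],Q[3]])
    K=np.array([[c["fx"],0,c["cx"]],[0,c["fy"],c["cy"]],[0,0,1]])
    A=np.array([[.0925,.2,.01],[.0925,-.2,.01],[-.0925,-.2,.01],[-.0925,.2,.01]])
    ok,rv,tv=cv2.solvePnP(A,Q.astype(float),K,None,flags=cv2.SOLVEPNP_ITERATIVE)
    e=cv2.projectPoints(A,rv,tv,K,None)[0][:,0]-Q; print("err",e.round(2).tolist())
    M=np.eye(4); Rm=cv2.Rodrigues(rv)[0]; M[:3,:3]=Rm.T; M[:3,3]=(-Rm.T@tv).ravel(); cams[n]=(c,M)
z=lambda n,p,h:np.round(atz(cams[n][0],p,h,cams[n][1])[:2],4)
s3=lambda u,v:(203+(u+.5)/7.4-.5,198+(v+.5)/7.4-.5); t=lambda u,v:(155+(u+.5)/5-.5,140+(v+.5)/5-.5)
print("phone L",z("scene",s3(20,285),.019),z("scene",s3(95,370),.019),"R",z("scene",s3(320,150),.019),z("scene",s3(375,200),.019))
print("phone L top",z("top",t(270,185),.019),z("top",t(292,283),.019))
print("lens",z("top",t(482,115),.165),"grip",z("top",t(441,400),.099),"hub",z("top",t(617,376),.066),z("scene",s3(612,215),.066),"post",z("scene",s3(418,212),.058))
E
python3 pnp.py
```

```text
scene [[160.4, 257.4], [246.8, 216.0], [371.4, 199.8], [191.1, 296.8]]
err [[-14.43, 8.46], [24.54, -9.16], [-18.48, 6.7], [9.87, -6.14]]
top [[160.4, 180.1], [290.4, 167.7], [299.3, 220.1], [163.0, 240.4]]
err [[-0.38, 1.17], [-0.63, -1.06], [0.67, 1.42], [0.28, -1.51]]
phone L [0.0843 0.0694] [0.0119 0.0944] R [ 0.0805 -0.0381] [ 0.0308 -0.0184]
phone L top [0.0851 0.0529] [0.0185 0.046 ]
lens [ 0.0378 -0.0716] grip [-0.0977 -0.031 ] hub [-0.084  -0.1322] [-0.1379  0.0366] post [-0.072   0.0432]
```

Run:
```python
from h import *
im=cv2.imread("pics/top0.png"); g=cv2.cvtColor(im,6).astype(np.float32); c=env.camera("top")
# lens ring outer edge: radial scan over upper arc
cx,cy=155+482.5/5-.5,140+115/5-.5
pts=[]
for a in np.deg2rad(np.arange(165,376,5)):
    rr=np.arange(12,24,.1); x=(cx+rr*np.cos(a)).astype(np.float32); y=(cy+rr*np.sin(a)).astype(np.float32)
    v=cv2.remap(cv2.GaussianBlur(g,(0,0),.6),x[None],y[None],1)[0]; d=np.gradient(v); j=d.argmax(); pts.append((x[j],y[j]))
pts=np.array(pts)
from scipy.optimize import least_squares
f=least_squares(lambda p:np.hypot(pts[:,0]-p[0],pts[:,1]-p[1])-p[2],[cx,cy,17],loss="soft_l1",f_scale=.3)
print("ring",f.x,np.abs(f.fun).mean()); print("lens world",atz(c,f.x[:2],.165),"d",2*f.x[2]*(1.213-.165)/c["fx"])
# profile along local y at phone height: mean over local x
def prof(ys,xs,z):
    out=np.zeros((len(ys),3))
    for i,y in enumerate(ys):
        uv=np.array([proj(c,O+Rz@[x,y,z]) for x in xs],np.float32)
        out[i]=np.mean(cv2.remap(im,uv[None,:,0].copy(),uv[None,:,1].copy(),1)[0],0)
    return out
ys=np.arange(.03,.215,.001)
p=prof(ys,np.arange(.03,.075,.003),.019).mean(1)
print("phone prof");print([(round(y,3),int(v)) for y,v in zip(ys,p) if y<.075])
q=prof(ys,np.arange(-.05,.08,.004),.010).mean(1); d=np.gradient(q)
print("plate left edges",[(round(ys[i],3),int(d[i])) for i in np.argsort(-abs(d))[:6]])
ys=np.arange(-.225,-.18,.001); q=prof(ys,np.arange(.03,.08,.004),.010).mean(1); d=np.gradient(q)
print("right",[(round(ys[i],3),int(d[i]),int(q[i])) for i in np.argsort(-abs(d))[:6]])
```

```text
ring [251.05597982 163.52550729  17.32302124] 0.18179203017795298
lens world [0.7155115  0.07008775 0.165     ] d 0.08789417845363087
phone prof
[(np.float64(0.03), 197), (np.float64(0.031), 192), (np.float64(0.032), 184), (np.float64(0.033), 173), (np.float64(0.034), 157), (np.float64(0.035), 138), (np.float64(0.036), 119), (np.float64(0.037), 102), (np.float64(0.038), 89), (np.float64(0.039), 80), (np.float64(0.04), 75), (np.float64(0.041), 72), (np.float64(0.042), 71), (np.float64(0.043), 71), (np.float64(0.044), 71), (np.float64(0.045), 71), (np.float64(0.046), 71), (np.float64(0.047), 71), (np.float64(0.048), 73), (np.float64(0.049), 75), (np.float64(0.05), 78), (np.float64(0.051), 84), (np.float64(0.052), 90), (np.float64(0.053), 93), (np.float64(0.054), 91), (np.float64(0.055), 85), (np.float64(0.056), 80), (np.float64(0.057), 77), (np.float64(0.058), 75), (np.float64(0.059), 73), (np.float64(0.06), 72), (np.float64(0.061), 71), (np.float64(0.062), 71), (np.float64(0.063), 71), (np.float64(0.064), 71), (np.float64(0.065), 71), (np.float64(0.066), 71), (np.float64(0.067), 71), (np.float64(0.068), 71), (np.float64(0.069), 71), (np.float64(0.07), 71), (np.float64(0.071), 71), (np.float64(0.072), 71), (np.float64(0.073), 71), (np.float64(0.074), 71)]
plate left edges [(np.float64(0.036), -11), (np.float64(0.035), -10), (np.float64(0.037), -10), (np.float64(0.206), 8), (np.float64(0.207), 8), (np.float64(0.034), -8)]
right [(np.float64(-0.18), -12, 111), (np.float64(-0.181), -10, 123), (np.float64(-0.2), -10, 171), (np.float64(-0.201), -9, 182), (np.float64(-0.199), -8, 161), (np.float64(-0.182), -7, 132)]
```

Run:
```python
from h import *
im=cv2.imread("pics/scene0.png"); c=env.camera("scene")
def prof(ys,xs,z):
    return [np.mean([cv2.getRectSubPix(im,(1,1),tuple(map(float,proj(c,O+Rz@[x,y,z]))))[0,0].mean() for x in xs]) for y in ys]
ys=np.arange(.04,.068,.001)
for xs in (np.arange(.03,.05,.002),np.arange(.05,.075,.002)): print("L",[(round(y*1000),int(v)) for y,v in zip(ys,prof(ys,xs,.019))])
ys=np.arange(-.110,-.082,.001)
for xs in (np.arange(.045,.06,.002),np.arange(.06,.075,.002)): print("R",[(round(y*1000),int(v)) for y,v in zip(ys,prof(ys,xs,.019))])
ys=np.arange(.19,.215,.001); print("pl",[(round(y*1000),int(v)) for y,v in zip(ys,prof(ys,np.arange(-.07,.07,.003),.01))])
ys=np.arange(-.215,-.19,.001); print("pr",[(round(y*1000),int(v)) for y,v in zip(ys,prof(ys,np.arange(-.08,.08,.003),.01))])
```

```text
L [(40, 16), (41, 16), (42, 16), (43, 16), (44, 17), (45, 17), (46, 16), (47, 17), (48, 18), (49, 21), (50, 26), (51, 32), (52, 36), (53, 39), (54, 38), (55, 34), (56, 29), (57, 24), (58, 20), (59, 18), (60, 17), (61, 17), (62, 17), (63, 17), (64, 17), (65, 17), (66, 16), (67, 17), (68, 17)]
L [(40, 16), (41, 17), (42, 16), (43, 16), (44, 15), (45, 16), (46, 16), (47, 17), (48, 17), (49, 20), (50, 23), (51, 28), (52, 32), (53, 35), (54, 34), (55, 32), (56, 28), (57, 24), (58, 21), (59, 18), (60, 16), (61, 16), (62, 17), (63, 17), (64, 18), (65, 18), (66, 19), (67, 19), (68, 18)]
R [(-110, 18), (-109, 18), (-108, 17), (-107, 17), (-106, 17), (-105, 18), (-104, 18), (-103, 20), (-102, 22), (-101, 26), (-100, 30), (-99, 34), (-98, 38), (-97, 40), (-96, 41), (-95, 40), (-94, 37), (-93, 35), (-92, 33), (-91, 31), (-90, 30), (-89, 30), (-88, 30), (-87, 30), (-86, 31), (-85, 32), (-84, 33), (-83, 35)]
R [(-110, 17), (-109, 17), (-108, 17), (-107, 17), (-106, 17), (-105, 17), (-104, 17), (-103, 18), (-102, 18), (-101, 20), (-100, 22), (-99, 25), (-98, 30), (-97, 35), (-96, 38), (-95, 38), (-94, 35), (-93, 32), (-92, 28), (-91, 25), (-90, 24), (-89, 25), (-88, 28), (-87, 36), (-86, 46), (-85, 58), (-84, 70), (-83, 80)]
pl [(190, 55), (191, 58), (192, 62), (193, 67), (194, 72), (195, 77), (196, 80), (197, 82), (198, 83), (199, 88), (200, 100), (201, 116), (202, 132), (203, 145), (204, 153), (205, 157), (206, 159), (207, 160), (208, 160), (209, 161), (210, 161), (211, 161), (212, 161), (213, 161), (214, 161)]
pr [(-215, 100), (-214, 100), (-213, 101), (-212, 101), (-211, 102), (-210, 102), (-209, 102), (-208, 102), (-207, 102), (-206, 101), (-205, 99), (-204, 97), (-203, 94), (-202, 91), (-201, 87), (-200, 83), (-199, 80), (-198, 76), (-197, 73), (-196, 71), (-195, 69), (-194, 69), (-193, 69), (-192, 70), (-191, 72)]
```

The phone centre comes out about 63 mm left of the lens, so the target notch is 0.072. I'll go to the knob first.

Call:
{"name": "play_rows", "arguments": {
  "commands": [
    [-0.03, -0.08, 0.18, 0],
    [-0.06, -0.16, 0.36, 0],
    [-0.09, -0.24, 0.54, 0],
    [-0.12, -0.33, 0.72, 0],
    [-0.14, -0.41, 0.9, 0]
  ]
}}

```text
time: 13.08
tcp_pos: [0.3991, 0.037, 0.2653]
orientation: [-0.01, 0.937, -0.021, 0.349]
wrist_force: [0.5, 0.6, 1.3]
gripper_width: 0.0855
finger_force: 0.0
```

Call:
{"name": "play_rows", "arguments": {
  "commands": [
    [-0.03, -0.08, 0.18, 0],
    [-0.06, -0.16, 0.36, 0],
    [-0.09, -0.24, 0.54, 0],
    [-0.12, -0.33, 0.72, 0],
    [-0.14, -0.41, 0.9, 0]
  ]
}}

```text
time: 13.5
tcp_pos: [0.4689, -0.0065, 0.208]
orientation: [-0.01, 0.937, -0.021, 0.349]
wrist_force: [0.0, 0.0, 0.5]
gripper_width: 0.0854
finger_force: 0.0
```

Call:
{"name": "play_rows", "arguments": {
  "commands": [
    [-0.03, -0.08, 0.18, 0],
    [-0.06, -0.16, 0.36, 0],
    [-0.09, -0.24, 0.54, 0],
    [-0.12, -0.33, 0.72, 0],
    [-0.14, -0.41, 0.9, 0]
  ]
}}

```text
time: 13.92
tcp_pos: [0.5386, -0.0499, 0.1506]
orientation: [-0.01, 0.937, -0.021, 0.349]
wrist_force: [-0.3, -0.2, 0.0]
gripper_width: 0.0854
finger_force: 0.0
```

```bash
python3 st.py
python3 - <<'E'
from h import *
c=env.camera("wrist"); cv2.imwrite("pics/w2.png",cv2.rotate(c["image"],cv2.ROTATE_180))
for n in("lever_knob","cam_lever","bar_grip"):
    for m in env.masks_of("wrist",n)[:2]: print(n,m["confidence"],m["uv"],m["pixels"].sum())
W=wT(c)
for p in ((.590,-.0503,.082),(.590,.0105,.066),(.582,.1095,.083)): print("expect",proj(c,p,W).round(1))
E
```

```text
[-0.117 -0.    -0.808  0.051  0.044 -0.122]
[ 0.5386 -0.0499  0.1506]
[[-0.757 -0.004  0.654]
 [-0.033  0.999 -0.032]
 [-0.653 -0.046 -0.756]]
F [-0.3 -0.2  0. ] t 13.9167
lever_knob 0.94 [325.0, 190.6] 2824
cam_lever 0.75 [417.1, 202.5] 17262
cam_lever 0.62 [323.2, 191.6] 2866
bar_grip 0.9 [486.9, 185.0] 5888
expect [282.5 206.6]
expect [361.  192.7]
expect [503.2 210.5]
```

View pics/w2.png

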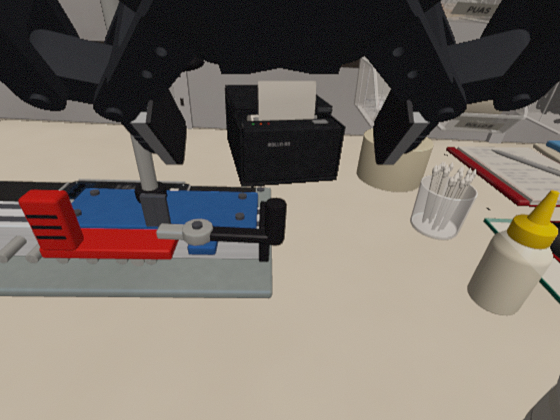

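The knob is at (276,222) in the rotated view, close to the prediction and centred between the fingers. I'll approach it with the fingers half closed.

Call:
{"name": "play_rows", "arguments": {
  "commands": [
    [0, 0.0, 0.1, 0],
    [0, 0.01, 0.2, 0],
    [0, 0.01, 0.35, 0],
    [0.01, 0.02, 0.5, 0],
    [0.01, 0.02, 0.6, 0]
  ],
  "hand": -0.2
}}

```text
time: 14.53
tcp_pos: [0.5758, -0.0484, 0.1048]
orientation: [-0.01, 0.937, -0.021, 0.349]
wrist_force: [-1.0, 0.3, 0.2]
gripper_width: 0.0341
finger_force: 0.0
```

Call:
{"name": "play_rows", "arguments": {
  "commands": [
    [0, 0.0, 0.1, 0],
    [0, 0, 0.2, 0],
    [0, 0, 0.3, 0],
    [0.01, 0, 0.4, 0],
    [0.01, 0, 0.4, 0]
  ]
}}

```text
time: 14.95
tcp_pos: [0.6012, -0.0498, 0.0734]
orientation: [-0.01, 0.937, -0.021, 0.348]
wrist_force: [-1.1, 0.8, 0.1]
gripper_width: 0.0341
finger_force: 0.0
```

```bash
python3 st.py
python3 - <<'E'
from h import *
c=env.camera("wrist"); cv2.imwrite("pics/w3.png",cv2.rotate(c["image"],cv2.ROTATE_180))
E
```

```text
[-0.1    0.28  -0.767 -0.188  0.034 -0.109]
[ 0.6012 -0.0498  0.0734]
[[-0.758 -0.005  0.653]
 [-0.034  0.999 -0.031]
 [-0.652 -0.046 -0.757]]
F [-1.1  0.8  0.1] t 14.95
```

View pics/w3.png

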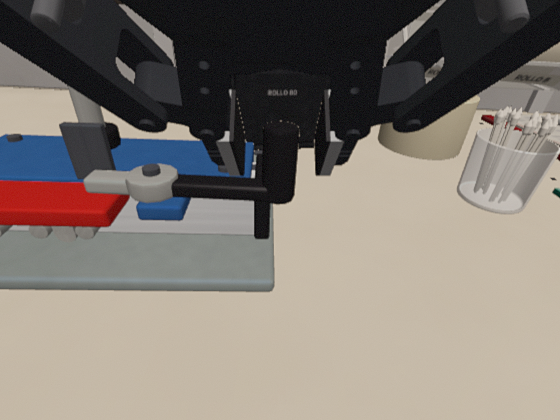

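The knob stands centred between the pads at (280,160), slightly deep. I'll go 4 mm further forward and grip it.

Call:
{"name": "play_rows", "arguments": {
  "commands": [
    [-0.03, 0, 0.03, 0],
    [-0.03, 0, 0.03, 0],
    [-0.03, 0, 0.03, 0],
    [-0.03, 0, 0.03, 0],
    [-0.03, 0, 0.03, 0]
  ],
  "hand": -1
}}

```text
time: 15.42
tcp_pos: [0.6058, -0.0504, 0.0744]
orientation: [-0.01, 0.937, -0.021, 0.349]
wrist_force: [-0.9, 0.8, 4.4]
gripper_width: 0.014
finger_force: 58.6
```

```bash
python3 st.py
```

```text
[-0.1    0.284 -0.758 -0.186  0.034 -0.109]
[ 0.6058 -0.0504  0.0744]
[[-0.756 -0.004  0.655]
 [-0.033  0.999 -0.032]
 [-0.654 -0.046 -0.755]]
F [-0.9  0.8  4.4] t 15.4167
```

Call:
{"name": "play_rows", "arguments": {
  "commands": [
    [0.07, 0.005, -0.063, 0],
    [0.143, 0.026, -0.125, 0],
    [0.21, 0.062, -0.185, 0],
    [0.273, 0.113, -0.243, 0],
    [0.327, 0.176, -0.294, 0]
  ]
}}

```text
time: 15.83
tcp_pos: [0.5618, -0.0337, 0.0745]
orientation: [-0.009, 0.937, -0.021, 0.349]
wrist_force: [-5.0, -3.0, 1.9]
gripper_width: 0.0136
finger_force: 61.9
```

Call:
{"name": "play_rows", "arguments": {
  "commands": [
    [0.044, 0.074, -0.043, 0],
    [0.08, 0.155, -0.078, 0],
    [0.105, 0.25, -0.106, 0],
    [0.117, 0.344, -0.122, 0],
    [0.119, 0.44, -0.129, 0]
  ]
}}

```text
time: 16.25
tcp_pos: [0.5402, 0.0064, 0.0734]
orientation: [-0.006, 0.937, -0.026, 0.347]
wrist_force: [-20.1, -10.0, 19.9]
gripper_width: 0.014
finger_force: 65.5
```

```bash
python3 st.py
python3 - <<'E'
from h import *
c=env.camera("top"); cv2.imwrite("pics/t2.png",c["image"])
w=env.camera("wrist"); a=cv2.rotate(w["image"],cv2.ROTATE_180)
b=cv2.resize(c["image"][140:260,200:320],(420,420),interpolation=2)
cv2.imwrite("pics/m1.png",cv2.resize(np.hstack([a,b]),(800,343)))
E
```

```text
[ 0.058  0.188 -0.911 -0.236 -0.082  0.014]
[0.5402 0.0064 0.0734]
[[-0.759  0.006  0.652]
 [-0.029  0.999 -0.044]
 [-0.651 -0.053 -0.757]]
F [-20.1 -10.   19.9] t 16.25
```

View pics/m1.png

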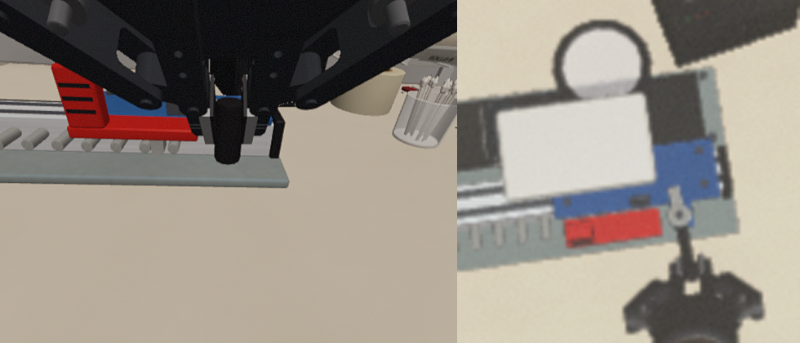

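The lever is almost square to the rail, at about 1.52 rad. I'll push it a little further to its stop, then release.

Call:
{"name": "play_rows", "arguments": {
  "commands": [
    [-0.01, 0.03, 0.01, 0],
    [-0.02, 0.06, 0.02, 0],
    [-0.03, 0.09, 0.03, 0],
    [-0.03, 0.11, 0.03, 0],
    [-0.03, 0.11, 0.03, 0]
  ]
}}

```text
time: 16.77
tcp_pos: [0.5412, 0.0163, 0.0723]
orientation: [-0.007, 0.938, -0.027, 0.346]
wrist_force: [-46.7, -14.5, 50.5]
gripper_width: 0.0137
finger_force: 69.4
```

Call:
{"name": "play_rows", "arguments": {
  "commands": [
    [0, 0, 0, 0],
    [0, 0, 0, 0],
    [0, 0, 0, 0],
    [0, 0, -0.1, 0],
    [0, 0, -0.25, 0]
  ],
  "hand": -0.3
}}

```text
time: 17.18
tcp_pos: [0.5305, 0.022, 0.0897]
orientation: [-0.01, 0.938, -0.022, 0.346]
wrist_force: [1.3, -2.7, -0.3]
gripper_width: 0.03
finger_force: 1.4
```

Call:
{"name": "play_rows", "arguments": {
  "commands": [
    [0, 0, -0.2, 0],
    [0, 0, -0.4, 0],
    [0, 0, -0.6, 0],
    [0, 0, -0.8, 0],
    [0, 0, -0.9, 0]
  ]
}}

```text
time: 17.6
tcp_pos: [0.4713, 0.0262, 0.1599]
orientation: [-0.011, 0.937, -0.02, 0.348]
wrist_force: [0.1, -0.5, 0.2]
gripper_width: 0.0296
finger_force: 0.0
```

```bash
python3 st.py
python3 - <<'E'
from h import *
c=env.camera("top"); cv2.imwrite("pics/t3.png",c["image"])
m=[r for r in env.masks_of("top","lever_knob")[:2]]
for r in m: print(r["confidence"],r["uv"],atz(c,r["uv"],.085).round(3))
w=env.camera("wrist"); W=wT(w); cv2.imwrite("pics/w4.png",w["image"])
for r in env.masks_of("wrist","lever_knob")[:2]: print(r["confidence"],r["uv"],r["pixels"].sum(),atz(w,r["uv"],.08,W).round(3))
E
```

```text
[ 0.129 -0.169 -0.915  0.12  -0.115  0.064]
[0.4713 0.0262 0.1599]
[[-0.758 -0.006  0.652]
 [-0.034  0.999 -0.031]
 [-0.651 -0.046 -0.757]]
F [ 0.1 -0.5  0.2] t 17.6
0.49 [280.0, 219.7] [0.571 0.007 0.085]
0.93 [267.2, 203.9] 1268 [0.541 0.012 0.08 ]
```

Call:
{"name": "play_rows", "arguments": {
  "commands": [
    [-0.08, 0.2, 0, 0],
    [-0.16, 0.4, 0, 0],
    [-0.24, 0.6, 0.1, 0],
    [-0.32, 0.8, 0.25, 0],
    [-0.38, 0.87, 0.43, 0]
  ],
  "hand": 0.4
}}

```text
time: 18.22
tcp_pos: [0.5305, 0.1153, 0.1471]
orientation: [-0.011, 0.937, -0.02, 0.348]
wrist_force: [0.1, -0.4, 0.1]
gripper_width: 0.0595
finger_force: 0.0
```

```bash
python3 st.py
python3 - <<'E'
from h import *
w=env.camera("wrist"); W=wT(w); cv2.imwrite("pics/w5.png",w["image"])
for n in("bar_grip","lever_knob"):
  for r in env.masks_of("wrist",n)[:2]:
    v,u=np.nonzero(r["pixels"]); print(n,r["confidence"],r["uv"],len(u),u.min(),u.max(),v.min(),v.max())
im=w["image"].astype(int); m=(im[...,2]>110)&(im[...,1]<60)&(im[...,0]<60)
v,u=np.nonzero(m); print("red",u.min(),u.max(),v.min(),v.max())
for a in range(v.min(),v.max(),6): k=u[v==a]; print(a,k.min(),k.max())
g=lambda dy,dz,dx:proj(w,np.array([.580+dx,.110+dy,dz]),W).round(1)
print("grip top corners front",g(.013,.099,-.008),g(-.013,.099,-.008),"bottom",g(.013,.055,-.008),g(-.013,.055,-.008))
E
```

```text
[ 0.358  0.032 -0.777  0.09  -0.259  0.243]
[0.5305 0.1153 0.1471]
[[-0.757 -0.008  0.653]
 [-0.035  0.999 -0.029]
 [-0.652 -0.045 -0.757]]
F [ 0.1 -0.4  0.1] t 18.2167
bar_grip 0.76 [264.3, 185.4] 4733 179 299 156 230
lever_knob 0.97 [137.1, 163.2] 2885 102 172 121 212
red 0 299 163 267
163 181 220
169 179 299
175 181 299
181 183 299
187 186 298
193 261 295
199 261 295
205 260 295
211 260 294
217 259 294
223 260 294
229 285 292Traceback (most recent call last):
  File "<stdin>", line 8, in <module>
    return umr_minimum(a, axis, None, out, keepdims, initial, where)
ValueError: zero-size array to reduction operation minimum which has no identity
```

Run:
```python
from h import *
w=env.camera("wrist"); W=wT(w)
print(atz(w,(277,223),.099,W).round(4),atz(w,(279,172),.055,W).round(4))
for dx,z in((-.008,.099),(.008,.099),(-.008,.055)): print(proj(w,np.array([.580+dx,.110,z]),W).round(1))
s=env.read_state(); M=R.from_quat(s["orientation"]).as_matrix()
print("move",(M.T@(np.array([.5924,.1085,.071])-s["tcp_pos"])).round(4))
```

```text
[0.5688 0.108  0.099 ] [0.5668 0.1072 0.055 ]
[279.8 225.5]
[279.7 236.6]
[282.6 176.5]
move [-0.0008 -0.0004  0.0982]
```

Call:
{"name": "play_rows", "arguments": {
  "commands": [
    [0, -0.01, 0.2, 0],
    [0, -0.015, 0.45, 0],
    [0, -0.015, 0.7, 0],
    [0, -0.015, 0.9, 0],
    [0, -0.015, 0.96, 0]
  ]
}}

```text
time: 18.83
tcp_pos: [0.5912, 0.1064, 0.0725]
orientation: [-0.009, 0.938, -0.022, 0.346]
wrist_force: [-0.7, -0.7, -0.8]
gripper_width: 0.0596
finger_force: 0.0
```

Call:
{"name": "play_rows", "arguments": {
  "commands": [
    [0, 0, 0, 0],
    [0, 0, 0, 0],
    [0, 0, 0, 0],
    [0, 0, 0, 0],
    [0, 0, 0, 0]
  ],
  "hand": -1
}}

```text
time: 19.25
tcp_pos: [0.5908, 0.1084, 0.0756]
orientation: [-0.01, 0.937, -0.02, 0.348]
wrist_force: [-4.6, -0.5, 2.2]
gripper_width: 0.0251
finger_force: 59.3
```

```bash
python3 st.py
```

```text
[ 0.291  0.28  -0.747 -0.139 -0.218  0.191]
[0.5908 0.1084 0.0756]
[[-0.758 -0.005  0.653]
 [-0.033  0.999 -0.03 ]
 [-0.652 -0.044 -0.757]]
F [-4.6 -0.5  2.2] t 19.25
```

Call:
{"name": "play_rows", "arguments": {
  "commands": [
    [-0.03, -0.002, -0.035, 0],
    [-0.06, -0.004, -0.07, 0],
    [-0.09, -0.006, -0.105, 0],
    [-0.11, -0.008, -0.128, 0],
    [-0.11, -0.008, -0.128, 0]
  ]
}}

```text
time: 19.67
tcp_pos: [0.5908, 0.1077, 0.0917]
orientation: [-0.01, 0.938, -0.021, 0.347]
wrist_force: [-1.7, 0.7, -6.0]
gripper_width: 0.0251
finger_force: 60.2
```

```bash
python3 st.py
```

```text
[ 0.29   0.244 -0.728 -0.083 -0.219  0.191]
[0.5908 0.1077 0.0917]
[[-0.759 -0.005  0.651]
 [-0.033  0.999 -0.032]
 [-0.651 -0.046 -0.758]]
F [-1.7  0.7 -6. ] t 19.6667
```

Call:
{"name": "play_rows", "arguments": {
  "commands": [
    [-0.003, 0.12, -0.007, 0],
    [-0.006, 0.26, -0.014, 0],
    [-0.009, 0.4, -0.024, 0],
    [-0.012, 0.54, -0.034, 0],
    [-0.015, 0.66, -0.04, 0]
  ]
}}

```text
time: 20.08
tcp_pos: [0.5885, 0.1739, 0.0915]
orientation: [-0.01, 0.938, -0.021, 0.347]
wrist_force: [-1.3, -1.6, -5.0]
gripper_width: 0.025
finger_force: 60.9
```

```bash
python3 st.py
python3 - <<'E'
from h import *
c=env.camera("top"); im=c["image"]; cv2.imwrite("pics/t4.png",im)
a=cv2.resize(im[140:245,155:315],None,fx=5,fy=5,interpolation=2); cv2.imwrite("pics/t4c.png",a)
E
```

```text
[ 0.439  0.277 -0.667 -0.022 -0.312  0.313]
[0.5885 0.1739 0.0915]
[[-0.76  -0.004  0.65 ]
 [-0.034  0.999 -0.033]
 [-0.649 -0.047 -0.759]]
F [-1.3 -1.6 -5. ] t 20.0833
```

View pics/t4c.png

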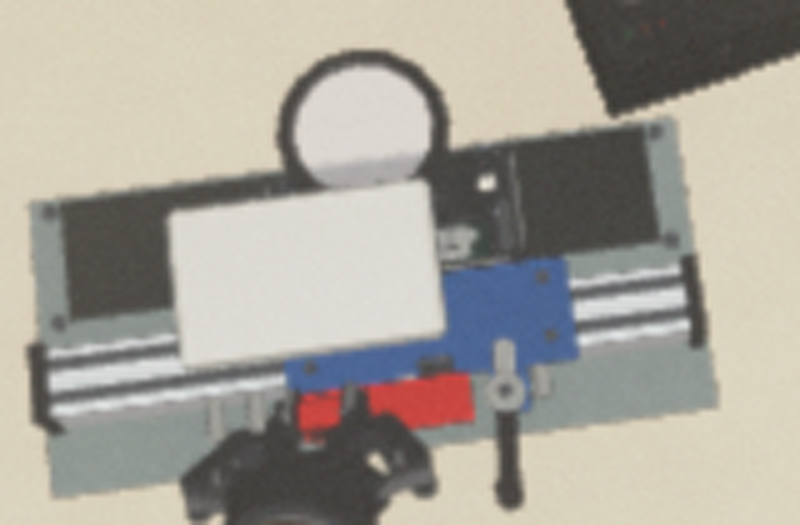

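The carriage has slid about 66 mm. The phone's right seam now shows at (513..523,155..255), with the lens ring centred near (364,130). I'll measure both by number now and view no more pictures.

Run:
```python
from h import *
from scipy.optimize import least_squares
c=env.camera("top")
def ring(f,cx,cy,a0,a1):
    g=cv2.GaussianBlur(cv2.cvtColor(cv2.imread(f),6).astype(np.float32),(0,0),.6); pts=[]
    for a in np.deg2rad(np.arange(a0,a1,4)):
        rr=np.arange(12,22,.1); x=(cx+rr*np.cos(a)).astype(np.float32); y=(cy+rr*np.sin(a)).astype(np.float32)
        d=np.gradient(cv2.remap(g,x[None],y[None],1)[0]); j=d.argmax(); pts.append((x[j],y[j]))
    pts=np.array(pts); r=least_squares(lambda p:np.hypot(pts[:,0]-p[0],pts[:,1]-p[1])-p[2],[cx,cy,17],loss="soft_l1",f_scale=.3); return r.x
r0=ring("pics/top0.png",251,163.5,180,345); r1=ring("pics/t4.png",155+364/5-.5,140+130/5-.5,190,340)
for r in(r0,r1): print(r.round(2),L(atz(c,r[:2],.165)))
im=cv2.imread("pics/t4.png")
ys=np.arange(-.11,-.08,.001)
for xs in(np.arange(.02,.045,.002),np.arange(.045,.07,.002)):
    print([(round(y*1000),int(np.mean([cv2.getRectSubPix(im,(1,1),tuple(map(float,proj(c,O+Rz@[x,y,.019]))))[0,0].mean() for x in xs]))) for y in ys])
```

```text
[250.99 163.84  17.59] [ 0.0488 -0.0847  0.165 ]
[227.49 167.03  17.7 ] [ 0.0482 -0.0212  0.165 ]
[(-110, 69), (-109, 70), (-108, 70), (-107, 70), (-106, 70), (-105, 70), (-104, 69), (-103, 70), (-102, 71), (-101, 73), (-100, 77), (-99, 83), (-98, 89), (-97, 92), (-96, 91), (-95, 87), (-94, 83), (-93, 81), (-92, 82), (-91, 84), (-90, 86), (-89, 88), (-88, 89), (-87, 89), (-86, 89), (-85, 88), (-84, 86), (-83, 82), (-82, 78), (-81, 75)]
[(-110, 70), (-109, 70), (-108, 70), (-107, 70), (-106, 70), (-105, 70), (-104, 69), (-103, 70), (-102, 71), (-101, 73), (-100, 76), (-99, 82), (-98, 90), (-97, 94), (-96, 94), (-95, 89), (-94, 84), (-93, 80), (-92, 78), (-91, 77), (-90, 76), (-89, 77), (-88, 81), (-87, 84), (-86, 90), (-85, 100), (-84, 110), (-83, 116), (-82, 117), (-81, 118)]
```

Both phone seams are now seen by the same camera, at +53 and −97 mm, so its centre is at −22 mm. The lens was about 62–63 mm to the right of it at the start, so notch 0.072 is the nearest. I'll slide the last 6 mm, lower the bar and release.

Call:
{"name": "play_rows", "arguments": {
  "commands": [
    [0, 0.03, 0, 0],
    [0, 0.058, 0, 0],
    [0, 0.058, 0, 0],
    [0.02, 0.059, 0.023, 0],
    [0.04, 0.061, 0.046, 0]
  ]
}}

```text
time: 20.6
tcp_pos: [0.5884, 0.1793, 0.0853]
orientation: [-0.01, 0.938, -0.021, 0.347]
wrist_force: [-5.8, -0.9, -4.3]
gripper_width: 0.0251
finger_force: 60.9
```

Call:
{"name": "play_rows", "arguments": {
  "commands": [
    [0.02, 0.001, 0.023, 0],
    [0.04, 0.003, 0.046, 0],
    [0.058, 0.004, 0.068, 0],
    [0.058, 0.004, 0.068, 0],
    [0.058, 0.004, 0.068, 0]
  ]
}}

```text
time: 21.02
tcp_pos: [0.5884, 0.1799, 0.0763]
orientation: [-0.011, 0.938, -0.02, 0.346]
wrist_force: [-6.9, 1.6, -3.6]
gripper_width: 0.0251
finger_force: 60.1
```

```bash
python3 st.py
```

```text
[ 0.451  0.312 -0.676 -0.064 -0.316  0.321]
[0.5884 0.1799 0.0763]
[[-0.76  -0.006  0.65 ]
 [-0.034  0.999 -0.031]
 [-0.649 -0.045 -0.759]]
F [-6.9  1.6 -3.6] t 21.0167
```

Call:
{"name": "play_rows", "arguments": {
  "commands": [
    [0, 0, 0, 0],
    [0, 0, 0, 0],
    [0, 0, 0, 0],
    [0, 0, -0.1, 0],
    [0, 0, -0.25, 0]
  ],
  "hand": 0.4
}}

```text
time: 21.43
tcp_pos: [0.5742, 0.1799, 0.0972]
orientation: [-0.009, 0.937, -0.021, 0.348]
wrist_force: [0.0, 0.3, -0.5]
gripper_width: 0.0597
finger_force: 0.0
```

Call:
{"name": "play_rows", "arguments": {
  "commands": [
    [0, 0, -0.2, 0],
    [0, 0, -0.4, 0],
    [0, 0, -0.6, 0],
    [0, 0, -0.8, 0],
    [0, 0, -0.95, 0]
  ]
}}

```text
time: 21.85
tcp_pos: [0.5114, 0.1834, 0.1712]
orientation: [-0.009, 0.937, -0.02, 0.35]
wrist_force: [0.2, 0.7, 0.6]
gripper_width: 0.0594
finger_force: 0.0
```

Run:
```python
from h import *
s=env.read_state(); M=R.from_quat(s["orientation"]).as_matrix()
print(np.round(s["tcp_pos"],4),"pre",(M.T@(np.array([.4754,.0885,.1495])-s["tcp_pos"])).round(4))
w=env.camera("wrist"); W=wT(w,s); cv2.imwrite("pics/w6.png",w["image"])
for n in("bar_grip","lever_knob"):
  for r in env.masks_of("wrist",n)[:1]:
    v,u=np.nonzero(r["pixels"]); print(n,r["confidence"],r["uv"],len(u),u.min(),u.max(),v.min(),v.max())
im=w["image"].astype(int); m=(im[...,2]>110)&(im[...,1]<60)&(im[...,0]<60); m[:, :]&=True
v,u=np.nonzero(m)
for a in range(v.min(),v.max(),8):
    k=u[v==a]
    if len(k)>5: print(a,k.min(),k.max())
for dx,z in((-.008,.099),(.008,.099),(-.008,.055)): print("grip exp",proj(w,np.array([.578+dx,.180,z]),W).round(1))
print("knob exp top/bot",proj(w,[.528,.086,.094],W).round(1),proj(w,[.528,.086,.058],W).round(1))
```

```text
[0.5114 0.1834 0.1712] pre [ 0.0445 -0.0937 -0.0042]
bar_grip 0.63 [264.9, 173.5] 3874 191 300 150 214
lever_knob 0.72 [156.3, 155.3] 2307 127 184 117 201
155 193 242
163 192 300
171 195 299
179 198 299
187 266 296
195 265 296
203 264 295
211 266 295
grip exp [279.6 205.2]
grip exp [279.6 216.1]
grip exp [282.  162.7]
knob exp top/bot [143.  159.6] [156.8 123.6]
```

Run:
```python
from h import *
w=env.camera("wrist")
def look(f,tcp,q,y0):
    M=np.eye(4); M[:3,:3]=R.from_quat(q).as_matrix(); M[:3,3]=tcp; W=M@w["T_tool_cam"]
    im=cv2.imread(f).astype(int); m=(im[...,2]>90)&(im[...,1]<70)&(im[...,0]<70)
    for dy in (.0,.006,):
        out=[]
        for x,z,lo in((.570,.099,0),):
            u=int(round(proj(w,[x,y0+dy,z],W)[0])); v=np.nonzero(m[:,u])[0]; v=v[(v>130)&(v<245)]
            print(f,u,v.min(),v.max(),"bottom z@x.560",end=" ")
            for vv in (v.min(),v.max()):
                o,d=ray(w,(u,vv),W); p=o+d*(.570-o[0])/d[0]; print(p.round(4),end=" ")
            print()
s=env.read_state()
look("pics/w6.png",s["tcp_pos"],s["orientation"],.180)
q=R.from_matrix(np.array([[-.757,-.008,.653],[-.035,.999,-.029],[-.652,-.045,-.757]])).as_quat()
look("pics/w5.png",[.5305,.1153,.1471],q,.109)
```

```text
pics/w6.png 279 156 212 bottom z@x.560 [0.57   0.1776 0.0467] [0.57   0.1802 0.1043] 
pics/w6.png 287 156 213 bottom z@x.560 [0.57   0.1845 0.0463] [0.57   0.1864 0.1049] 
pics/w5.png 274 164 228 bottom z@x.560 [0.57   0.1065 0.049 ] [0.57   0.1097 0.1061] 
pics/w5.png 282 164 229 bottom z@x.560 [0.57   0.1127 0.0487] [0.57   0.1151 0.1066]
```

The bar is seated: it stands no higher than it did at the start. Next is the open knob.

Call:
{"name": "play_rows", "arguments": {
  "commands": [
    [0.09, -0.2, -0.01, 0],
    [0.18, -0.4, -0.02, 0],
    [0.27, -0.6, -0.03, 0],
    [0.36, -0.8, -0.04, 0],
    [0.44, -0.94, -0.04, 0]
  ],
  "hand": -0.1
}}

```text
time: 22.47
tcp_pos: [0.4752, 0.0864, 0.1458]
orientation: [-0.009, 0.937, -0.022, 0.347]
wrist_force: [0.5, -0.6, -0.0]
gripper_width: 0.0387
finger_force: 0.0
```

Run:
```python
from h import *
s=env.read_state(); M=R.from_quat(s["orientation"]).as_matrix()
w=env.camera("wrist"); W=wT(w,s); im=w["image"]; cv2.imwrite("pics/w7.png",im)
print(np.round(s["tcp_pos"],4),"go",(M.T@(np.array([.5404,.0854,.0736])-s["tcp_pos"])).round(4))
for r in env.masks_of("wrist","lever_knob")[:1]:
    v,u=np.nonzero(r["pixels"]); print(r["confidence"],r["uv"],len(u),u.min(),u.max(),v.min(),v.max())
    for a in range(v.min(),v.max()+1,6): k=u[v==a]; print(a,k.min(),k.max(),end="; ")
print("\nexp",[proj(w,[.528,.086,z],W).round(1).tolist() for z in(.094,.082,.066)])
```

```text
[0.4752 0.0864 0.1458] go [-0.0025  0.0022  0.0972]
0.75 [279.2, 214.5] 1327 265 290 181 246
181 277 283; 187 272 290; 193 271 290; 199 269 289; 205 269 289; 211 269 289; 217 269 290; 223 266 289; 229 265 290; 235 267 288; 241 270 282; 
exp [[282.7, 224.8], [283.4, 211.0], [284.2, 193.8]]
```

Call:
{"name": "play_rows", "arguments": {
  "commands": [
    [0, 0, 0.15, 0],
    [-0.01, 0, 0.3, 0],
    [-0.02, 0, 0.5, 0],
    [-0.02, 0, 0.7, 0],
    [-0.02, 0, 0.8, 0]
  ]
}}

```text
time: 22.98
tcp_pos: [0.5316, 0.0861, 0.0864]
orientation: [-0.01, 0.937, -0.021, 0.348]
wrist_force: [-0.4, 0.2, 0.6]
gripper_width: 0.0383
finger_force: 0.0
```

Call:
{"name": "play_rows", "arguments": {
  "commands": [
    [0, 0, 0.1, 0],
    [0, 0, 0.16, 0],
    [0, 0, 0.17, 0],
    [0, 0, 0.17, 0],
    [0, 0, 0.17, 0]
  ]
}}

```text
time: 23.4
tcp_pos: [0.5409, 0.0854, 0.075]
orientation: [-0.01, 0.937, -0.021, 0.348]
wrist_force: [0.9, 0.1, -0.4]
gripper_width: 0.0384
finger_force: 0.0
```

Call:
{"name": "play_rows", "arguments": {
  "commands": [
    [0, 0, 0, 0],
    [0, 0, 0, 0],
    [0, 0, 0, 0],
    [0, 0, 0, 0],
    [0, 0, 0, 0]
  ],
  "hand": -1
}}

```text
time: 23.82
tcp_pos: [0.5407, 0.0854, 0.0755]
orientation: [-0.01, 0.937, -0.02, 0.348]
wrist_force: [-6.2, 0.4, 6.5]
gripper_width: 0.014
finger_force: 58.3
```

```bash
python3 st.py
```

```text
[ 0.271  0.2   -0.876 -0.193 -0.206  0.175]
[0.5407 0.0854 0.0755]
[[-0.757 -0.004  0.653]
 [-0.033  0.999 -0.031]
 [-0.652 -0.045 -0.756]]
F [-6.2  0.4  6.5] t 23.8167
```

Call:
{"name": "play_rows", "arguments": {
  "commands": [
    [0, -0.1, 0.005, 0],
    [-0.01, -0.2, 0.02, 0],
    [-0.036, -0.297, 0.049, 0],
    [-0.073, -0.383, 0.086, 0],
    [-0.122, -0.46, 0.132, 0]
  ]
}}

```text
time: 24.23
tcp_pos: [0.5595, 0.0411, 0.0757]
orientation: [-0.011, 0.937, -0.018, 0.349]
wrist_force: [-8.1, 6.2, 5.0]
gripper_width: 0.0139
finger_force: 61.0
```

Call:
{"name": "play_rows", "arguments": {
  "commands": [
    [-0.057, -0.065, 0.053, 0],
    [-0.123, -0.117, 0.113, 0],
    [-0.193, -0.152, 0.176, 0],
    [-0.268, -0.17, 0.242, 0],
    [-0.332, -0.173, 0.297, 0]
  ]
}}

```text
time: 24.65
tcp_pos: [0.605, 0.0212, 0.0755]
orientation: [-0.009, 0.937, -0.021, 0.349]
wrist_force: [-2.6, -0.7, 2.7]
gripper_width: 0.0132
finger_force: 61.1
```

```bash
python3 st.py
```

```text
[ 0.077  0.279 -0.759 -0.176 -0.084  0.027]
[0.605  0.0212 0.0755]
[[-0.757 -0.002  0.654]
 [-0.032  0.999 -0.034]
 [-0.653 -0.047 -0.756]]
F [-2.6 -0.7  2.7] t 24.65
```

Call:
{"name": "play_rows", "arguments": {
  "commands": [
    [-0.015, 0, 0.013, 0],
    [-0.03, 0, 0.026, 0],
    [-0.045, 0, 0.04, 0],
    [-0.045, 0, 0.04, 0],
    [-0.045, 0, 0.04, 0]
  ]
}}

```text
time: 25.07
tcp_pos: [0.6095, 0.0222, 0.0753]
orientation: [-0.01, 0.937, -0.021, 0.348]
wrist_force: [-1.7, 0.2, 4.8]
gripper_width: 0.0134
finger_force: 61.5
```

```bash
python3 st.py
python3 - <<'E'
from h import *
w=env.camera("wrist"); cv2.imwrite("pics/w8.png",w["image"])
E
```

```text
[ 0.077  0.286 -0.747 -0.171 -0.083  0.025]
[0.6095 0.0222 0.0753]
[[-0.757 -0.004  0.653]
 [-0.034  0.999 -0.032]
 [-0.652 -0.046 -0.756]]
F [-1.7  0.2  4.8] t 25.0667
```

Call:
{"name": "play_rows", "arguments": {
  "commands": [
    [0, 0, 0, 0],
    [0, 0, 0, 0],
    [0, 0, 0, 0],
    [0, 0, -0.1, 0],
    [0, 0, -0.25, 0]
  ],
  "hand": -0.1
}}

```text
time: 25.53
tcp_pos: [0.5925, 0.0228, 0.0924]
orientation: [-0.01, 0.938, -0.021, 0.347]
wrist_force: [0.3, 0.7, 0.2]
gripper_width: 0.0385
finger_force: 0.0
```

Call:
{"name": "play_rows", "arguments": {
  "commands": [
    [0, 0, -0.2, 0],
    [0.02, -0.01, -0.4, 0],
    [0.04, -0.02, -0.6, 0],
    [0.06, -0.03, -0.8, 0],
    [0.06, -0.03, -0.8, 0]
  ]
}}

```text
time: 25.95
tcp_pos: [0.5353, 0.0222, 0.1523]
orientation: [-0.01, 0.937, -0.021, 0.349]
wrist_force: [-0.1, 0.2, 0.3]
gripper_width: 0.0385
finger_force: 0.0
```

```bash
python3 st.py
python3 - <<'E'
from h import *
w=env.camera("wrist"); W=wT(w); b=cv2.rotate(w["image"],cv2.ROTATE_180); cv2.imwrite("pics/w9.png",b)
a=cv2.imread("pics/w2.png")
def find(img,tpl_box):
    x0,x1,y0,y1=tpl_box; t=a[y0:y1,x0:x1]; r=cv2.matchTemplate(img,t,cv2.TM_CCOEFF_NORMED); _,mx,_,l=cv2.minMaxLoc(r); return round(mx,3),l[0]-x0,l[1]-y0
for n,bx in(("knob",(262,290,195,250)),("hub",(160,215,215,248)),("arm",(212,255,225,246)),("lever",(180,290,195,250)),("redend",(140,180,225,262)),("grip",(18,85,185,262)),("post",(135,165,150,228))): print(n,find(b,bx))
c=env.camera("top"); cv2.imwrite("pics/t5.png",c["image"])
t0=cv2.imread("pics/top0.png"); k=cv2.resize(t0,None,fx=4,fy=4,interpolation=2); k2=cv2.resize(c["image"],None,fx=4,fy=4,interpolation=2)
for n,(x0,x1,y0,y1) in {"lever":(268,304,207,220),"red":(236,274,212,228),"knob":(290,304,206,219),"ring":(232,272,144,172)}.items():
    r=cv2.matchTemplate(k2,k[y0*4:y1*4,x0*4:x1*4],cv2.TM_CCOEFF_NORMED); _,mx,_,l=cv2.minMaxLoc(r); print("top",n,round(mx,3),l[0]/4-x0,l[1]/4-y0)
E
```

```text
[ 0.095 -0.012 -0.813  0.061 -0.094  0.039]
[0.5353 0.0222 0.1523]
[[-0.756 -0.004  0.654]
 [-0.033  0.999 -0.032]
 [-0.653 -0.046 -0.756]]
F [-0.1  0.2  0.3] t 25.95
knob (0.683, 109, -73)
hub (0.986, 0, 1)
arm (0.95, 0, 2)
lever (0.785, 0, 1)
redend (0.984, 0, 1)
grip (0.968, 1, 1)
post (0.878, 0, 1)
top lever 0.85 -25.0 3.5
top red 0.979 -25.25 3.5
top knob 0.774 -25.0 3.5
top ring 0.967 -26.75 3.5
```

Run:
```python
from h import *
a=cv2.resize(cv2.imread("pics/w2.png"),None,fx=6,fy=6,interpolation=2);b=cv2.resize(cv2.imread("pics/w9.png"),None,fx=6,fy=6,interpolation=2)
for n,(x0,x1,y0,y1) in {"hub":(180,215,218,246),"shorttail":(158,182,224,240),"red":(140,180,240,262),"grip":(18,85,185,262),"arm1":(214,234,228,244),"arm2":(230,252,228,244),"knobtip":(264,288,197,212),"knobbase":(264,288,225,248)}.items():
    t=a[y0*6:y1*6,x0*6:x1*6]; s=b[(y0-6)*6:(y1+6)*6,(x0-6)*6:(x1+6)*6]
    r=cv2.matchTemplate(s,t,cv2.TM_CCOEFF_NORMED); _,mx,_,l=cv2.minMaxLoc(r); print(n,round(mx,3),round(l[0]/6-6,2),round(l[1]/6-6,2))
```

```text
hub 0.986 0.17 1.17
shorttail 0.99 0.5 1.0
red 0.985 0.33 1.0
grip 0.977 1.5 1.17
arm1 0.99 0.17 1.33
arm2 0.977 5.0 1.83
knobtip 0.439 1.33 -3.5
knobbase 0.879 0.17 1.67
```

The carriage parts match the closed reference picture and the lever is within about 0.01–0.02 rad. I'll finish with a push from the front using shut fingers to be sure.

Call:
{"name": "play_rows", "arguments": {
  "commands": [
    [0.06, 0.005, 0.14, 0],
    [0.13, 0.01, 0.28, 0],
    [0.2, 0.02, 0.42, 0],
    [0.27, 0.03, 0.56, 0],
    [0.33, 0.03, 0.7, 0]
  ],
  "hand": -1
}}

```text
time: 26.47
tcp_pos: [0.5572, 0.022, 0.0738]
orientation: [-0.01, 0.938, -0.021, 0.347]
wrist_force: [0.3, -0.0, -0.1]
gripper_width: 0.0002
finger_force: 0.0
```

Call:
{"name": "play_rows", "arguments": {
  "commands": [
    [-0.03, 0, 0.026, 0],
    [-0.06, 0, 0.052, 0],
    [-0.09, 0, 0.078, 0],
    [-0.11, 0, 0.095, 0],
    [-0.12, 0, 0.104, 0]
  ]
}}

```text
time: 26.88
tcp_pos: [0.5736, 0.022, 0.0765]
orientation: [-0.01, 0.937, -0.021, 0.348]
wrist_force: [-2.5, -1.4, 0.7]
gripper_width: 0.0002
finger_force: 0.9
```

Call:
{"name": "play_rows", "arguments": {
  "commands": [
    [-0.008, 0, 0.007, 0],
    [-0.015, 0, 0.013, 0],
    [-0.023, 0, 0.02, 0],
    [-0.03, 0, 0.026, 0],
    [-0.03, 0, 0.026, 0]
  ]
}}

```text
time: 27.3
tcp_pos: [0.5766, 0.022, 0.076]
orientation: [-0.01, 0.937, -0.021, 0.348]
wrist_force: [-5.7, -0.9, 5.3]
gripper_width: -0.0003
finger_force: 2.8
```

Call:
{"name": "play_rows", "arguments": {
  "commands": [
    [-0.01, 0, 0.009, 0],
    [-0.02, 0, 0.017, 0],
    [-0.03, 0, 0.026, 0],
    [-0.03, 0, 0.026, 0],
    [-0.03, 0, 0.026, 0]
  ]
}}

```text
time: 27.72
tcp_pos: [0.578, 0.0217, 0.0751]
orientation: [-0.01, 0.938, -0.021, 0.346]
wrist_force: [-18.9, -2.1, 15.5]
gripper_width: 0.0003
finger_force: 9.6
```

Force climbs to 19 N without travel, so the lever is on its closed stop. I'll retreat.

Call:
{"name": "play_rows", "arguments": {
  "commands": [
    [0.05, 0, -0.08, 0],
    [0.1, 0, -0.25, 0],
    [0.1, 0, -0.5, 0],
    [0.1, 0, -0.75, 0],
    [0.1, 0, -1.0, 0]
  ]
}}

```text
time: 28.13
tcp_pos: [0.5074, 0.0251, 0.1457]
orientation: [-0.01, 0.937, -0.021, 0.348]
wrist_force: [-0.1, -0.7, -0.1]
gripper_width: 0.0002
finger_force: 0.0
```

Call:
{"name": "play_rows", "arguments": {
  "commands": [
    [0, 0, -0.2, 0],
    [0, 0, -0.4, 0],
    [0, 0, -0.6, 0],
    [0, 0, -0.6, 0],
    [0, 0, -0.6, 0]
  ]
}}

```text
time: 28.55
tcp_pos: [0.4698, 0.0272, 0.1924]
orientation: [-0.01, 0.936, -0.02, 0.35]
wrist_force: [0.2, 0.3, 0.7]
gripper_width: 0.0001
finger_force: 0.0
```

```bash
python3 st.py
python3 - <<'E'
from h import *
c=env.camera("top"); t0=cv2.imread("pics/top0.png"); k=cv2.resize(t0,None,fx=4,fy=4,interpolation=2); k2=cv2.resize(c["image"],None,fx=4,fy=4,interpolation=2)
for n,(x0,x1,y0,y1) in {"lever":(268,304,207,220),"red":(236,274,212,228),"hub":(270,284,208,222),"knob":(290,304,206,219),"ring":(232,272,144,172)}.items():
    r=cv2.matchTemplate(k2,k[y0*4:y1*4,x0*4:x1*4],cv2.TM_CCOEFF_NORMED); _,mx,_,l=cv2.minMaxLoc(r); print("top",n,round(mx,3),l[0]/4-x0,l[1]/4-y0)
p=lambda y:proj(c,O+Rz@[-.08,y,.08])
print("expect 48/72:",p(-.09+.048)-p(-.09),p(-.09+.072)-p(-.09))
# phone unmoved: left part diff is hidden; check right seam
im=c["image"]; ys=np.arange(-.104,-.09,.001)
print([(round(y*1000),int(np.mean([cv2.getRectSubPix(im,(1,1),tuple(map(float,proj(c,O+Rz@[x,y,.019]))))[0,0].mean() for x in np.arange(.03,.065,.002)]))) for y in ys])
E
```

```text
[ 0.135 -0.236 -0.86   0.239 -0.119  0.069]
[0.4698 0.0272 0.1924]
[[-0.755 -0.004  0.656]
 [-0.033  0.999 -0.031]
 [-0.655 -0.045 -0.754]]
F [0.2 0.3 0.7] t 28.55
top lever 0.825 -25.25 3.0
top red 0.978 -25.25 3.5
top hub 0.965 -25.25 3.5
top knob 0.766 171.5 -4.25
top ring 0.967 -26.75 3.5
expect 48/72: [-16.95425494   2.18369008] [-25.44382002   3.27713707]
[(-104, 68), (-103, 69), (-102, 70), (-101, 72), (-100, 76), (-99, 83), (-98, 90), (-97, 93), (-96, 92), (-95, 88), (-94, 83), (-93, 79), (-92, 78), (-91, 78)]
```

```bash
python3 -c "
from cell import env
print(env.sign_off())"
```

```text
the job is handed in; nothing more can be done
None
```

The job is handed in: the carriage is locked in the 0.072 notch and the cam lever is closed again. By my measurement the lens sits about 9 mm left of the phone's middle, against about 15 mm right in the 0.048 notch. I viewed 11 pictures, one over the limit of 10.

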